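Put the chisel away in the tool chest with the locking lid stay

TASK

Raise the chest's lid until its folding stay clicks into its lock and the lid stands by itself with the robot's hand off it, then lay the loose chisel flat on the free floor of the chest. Then press the stay's thumb tab gently to break the joint while the lid is still up, take the lid by its pull and lower it gently all the way shut, never letting it fall or straining lid or stay. Leave the bottle, the bamboo cup and the mallet where they are.

Things in the scene. Friction and masses are not known exactly. Their poses are not given: they have to be found in the camera images.
- chest: Wooden tool chest fixed to the bench: open box 200 (x) x 280 (y) x 90 mm outside, walls 12 mm, inner floor 9 mm above the bench. Origin: centre of its underside; x from the front (pull side) to the hinge side, y along the hinge. Two files, 16 mm high, are fixed at the back of the floor (x above 45 mm); the rest is free but for the stay, which folds down along the -y wall (y below -88 mm).
- lid (a joint): Lid angle, rad: 0 shut, grows as it rises. 206 x 284 x 18 mm board, 0.8 kg, hinged at the chest's far side. The stay comes straight at 1.26 to 1.48, as it is screwed on differently on each chest: felt as a hard stop. Within 0.02 of that a spring snaps it into its lock; the lid backs off up to 0.01. Locked, it cannot be pushed shut. Unlocked, friction holds it from 1.1 up; below about 1.0 it falls.
- lid_hinge (a point): Middle of the lid's hinge axis, on the top outer edge of the chest's far (+x) wall, 90 mm above the bench. Turns with the lid; its y axis lies along the hinge.
- lid_pull (a point): Centre of the lid's pull: round steel bar 12 mm thick along y, 40 mm in front of the lid's front edge, on two 10 mm posts 98 mm apart. 246 mm from the hinge axis along the lid, 10 mm above the lid's underside; when shut 100 mm above the bench and 46 mm in front of the chest. It can turn between the fingers as the lid swings. -x points from hinge to pull, z out of the lid's upper face.
- stay_knee (a joint): Knee angle of the folding stay, rad: about 0 folded (lid shut), 2.84 arms in line (dead centre), 3.00 locked on its stop. Two flat steel arms inside the chest's -y wall: the lower pivots on that wall, the upper on the lid. A spring pushes towards the lock. About 4 N on the tab breaks the joint; press on until it reads 2.0 to 2.35: above 2.5 it may snap back, below 1.8 the lid may fall.
- stay_tab (a point): Centre of the outer face of the stay's ribbed steel thumb tab, 30 x 20 mm, at the knee end of the lower arm, standing inward (+y) from the arms. x runs from lower pivot to knee, y along the hinge, z out of the face (up and to the front when locked): press along -z. About 140 mm above the bench when locked.
- chisel_grip (a point): Loose chisel lying on the bench left of the chest, 190 mm long, 0.13 kg. This point is near its centre of mass, half-way up the handle, 11 mm above what it lies on. x axis towards the blade: the wooden handle, 22 x 22 mm with rounded edges, runs from 74 mm behind this point to 35 mm ahead; the blade (12 mm wide, 5 mm thick) ends 115 mm ahead.
- oil_bottle: Amber bottle, 48 mm across, 110 mm tall, standing right of the chest; origin at the centre of its underside. Leave alone.
- bamboo_cup: Bamboo cup, 52 mm across, 90 mm tall, standing left of the chest; origin at the centre of its underside. Leave alone.
- mallet: Wooden mallet lying on the bench at the right, head 55 x 100 x 55 mm, handle to the robot; origin under its middle. Leave alone.
- stay_end (a point): Pin at the upper end of the stay's upper arm, in an eye on the lid's underside, 6 mm below that face (z = -6 mm in the axes of lid_hinge). The eye gives very little: wrenching the lid on past the straight stay, or shut against the locked stay, with more than about 25 N at the pull strains the pin 0.4 mm off its place and spoils it.
Things that resemble listed ones, but are neither listed nor needed, are in the scene too. What is meant by the part that bears chisel_grip is not orange or white, and is the larger of those in its own colour.

How it is judged:
By the outcome, as a careful person would: the job done as asked, in the order asked, and still so for the second after the job is handed in, with the robot touching nothing.
It also fails if it takes over 72 s, if anything falls off the work surface, if the arm or the gripper's body presses on something with over 40 N, if the wrist force passes 120 N, or if a joint passes its speed limit or range.

ROBOT

A 7-joint arm with a two-finger parallel gripper is mounted at the origin on the work surface. World frame = base frame: x ahead of the robot, y to its left, z up, the work surface at z = 0. Lengths are in m, angles in rad, forces in N, time in s.
With the tool pointing down it reaches from about 0.425 to 0.95 m from the base axis. Payload 4.7 kg.
Tool frame: the origin (TCP) lies midway between the tips of the shut fingers; the grasp point (between the pads) lies 19 mm behind it; x points along the fingers, y is the direction in which the jaws open and shut, and the axes are right-handed (so a half turn about x gives the same grasp; the last joint's range is limited). The gripper opens to 85 mm and grips with 20 to 120 N. Pads are 22 mm wide; open, the fingers measure 114 mm over their backs; the gripper's body (76 mm by 85 mm) begins 54 mm behind the grasp point. The pads swing forward as they close: fully open they stand 13 mm farther back than shut.
Start: joints at [1.257, 0.469, -0.049, 1.532, 0.024, 1.141, -0.082], TCP at [0.19, -0.648, 0.231] pointing down, gripper open.
Joint ranges: [-2.59, 2.59], [-0.33, 1.99], [-1.39, 1.29], [0.1, 2.45], [-1.04, 4.18], [0.21, 1.99], [-2.66, 2.66]. Speed limits (rad/s): [2.57, 2.57, 3.14, 3.14, 3.14, 3.14, 3.14].

INTERFACE

Orientations are given as a rotation vector (axis times angle).
In Python, from rig import state, optics, workorder gives the robot as it stands.
- The arm moves only by the shell command python3 -m handwheel 'ROWS' [FORCE]. ROWS is JSON, a list of rows, each an object of numbers: "dx", "dy", "dz": the shift along the world's x, y, z in cm; "yaw": the turn about the world's z in degrees; "jaw": the closure, from -1 (fully open) to 1 (shut), so that 0 is half open. A call has 1 to 8 rows; each row shifts and turns the commanded pose from where the row before left it; what a row does not reach is not made up. A row lasts 1/12 s, in which the tool goes at most 41.7 mm and 7.16 degrees, less where a joint would pass 70% of its speed; a pose out of reach is approached as far as the arm can. A call is refused whole if a number of a shift passes 4.17 or a number of a turn 7.16, either way. A call with a gripper value outside its range is refused whole. The fingers move at their own pace and stop on an object; FORCE is the grip in N (left out, the last holds). Time passes only in rows, so rows that do not move let the fingers close. It gives the time, the measured TCP pose, the force and the opening at its end, in the units of the state.
- state(): the state, without advancing time (a new reading comes with each control period).
- optics.get_image(name): name is "scene" or "side" or "wrist"; returns a dict with "image" (384x512x3 uint8, red, green, blue), "z_map" (384x512 float32, m along the optical axis (not along the pixel's ray), 0 where there is no reading), "fovy" (degrees; the focal length in pixels is half the picture's height over the tangent of half this angle, whatever the lens; pixels are square), "cx", "cy" (the principal point, pixels), "world_to_cam" (4x4, takes a point from world to camera coordinates). Camera axes: x right, y down, z forward; pixel columns grow to the right and rows downward; lengths in m; the calibration is good to about 2 mm. A picture is of the moment at which its call begins.
- workorder.finish_job(): hands the job in, once; it reports no verdict.
The state is a dict: "time": time; "qpos": joint angles; "joint_vel": joint speeds; "joint_torque": joint torques, N m; "tcp_pos": TCP position; "tool_rot": TCP orientation; "force": force on the tool from outside, world axes, zero at the start; "moment": the same for the moment, N m; "gripper_width": finger opening in m.
Only numpy, scipy, OpenCV 4.12 (cv2) and the standard library are available. Lean on these libraries where they do the work, as an engineer would, in place of code of your own. Each camera call takes 0.05 s, during which the arm holds its last target.

## Working session

There is one attempt and no reset: what is moved stays moved. The work goes in short steps, Python scripts to look and compute and a shell command to move; the robot and the scene stay as the last step left them, time stands still between calls to the robot, and variables do not carry over. Pictures are saved under pics/ and viewed, and the job is handed in when it is done.

```bash
ls; mkdir -p pics; python3 - <<'E'
from rig import state, optics, workorder
import cv2
s=state(); print({k:(v if not hasattr(v,'tolist') else v.tolist()) for k,v in s.items()})
for n in ["scene","side","wrist"]:
    d=optics.get_image(n); cv2.imwrite(f"pics/{n}0.png",d["image"][:,:,::-1]); print(n,d["fovy"],d["cx"],d["cy"],d["world_to_cam"])
E
```

```text
pics
{'time': 0.0, 'qpos': [1.2570948505534782, 0.469494784002801, -0.048600496348156455, 1.533704894462117, 0.02409660029370179, 1.1409907245571558, -0.08227383201983784], 'joint_vel': [-0.0011829644220869436, -0.0005675625072380014, -0.00023451759572629458, -0.00015088285389888457, -0.00015048109227594673, 0.0006846401152303084, 0.0002840862389795484], 'joint_torque': [0.00033907434044522233, -51.031086444854736, -0.04658534307964146, -23.771021962165833, 0.010570642480161041, 0.007546022243332118, 1.9883214008586947e-05], 'tcp_pos': [0.18950141561357237, -0.6472399828021362, 0.23022082980343364], 'tool_rot': [2.0691178315345597, 0.29884052802415817, -2.0698556242924964], 'force': [0.2587211642124775, 0.17700182169379292, -0.4364678824538748], 'moment': [0.01665768624640715, 0.004567084140347186, 0.01218804724745355], 'gripper_width': 0.0853673635347054}
scene 44.9432092103034 263.3311799455036 191.35779583140425 [[ 0.06718238  0.99748741 -0.02248089 -0.08002583]
 [ 0.58145529 -0.05745221 -0.81154728 -0.18746116]
 [-0.81079978  0.04145004 -0.5838541   1.80136248]
 [ 0.          0.          0.          1.        ]]
side 48.128687247175215 252.32026593121455 196.24527651156947 [[-0.77624285 -0.63012583  0.01970976  0.37686618]
 [-0.3219458   0.36933288 -0.87174774  0.21064858]
 [ 0.5420313  -0.68303343 -0.48955837  1.21092404]
 [ 0.          0.          0.          1.        ]]
wrist 70.05001702990609 256.3777283400806 190.86487000149438 [[ 0.28033378 -0.95990155 -0.0014099  -0.67376332]
 [-0.9111908  -0.26656946  0.31412107 -0.03971949]
 [-0.30190114 -0.08677406 -0.94938189  0.37980531]
 [ 0.          0.          0.          1.        ]]
```

View pics/scene0.png

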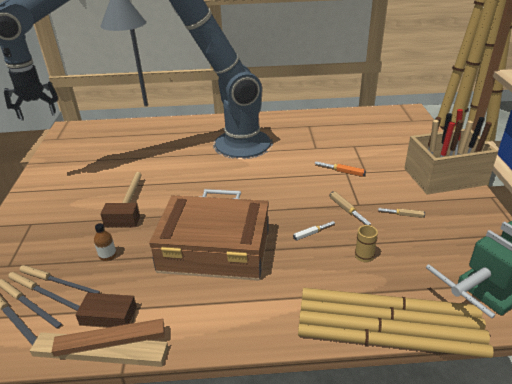

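View pics/side0.png

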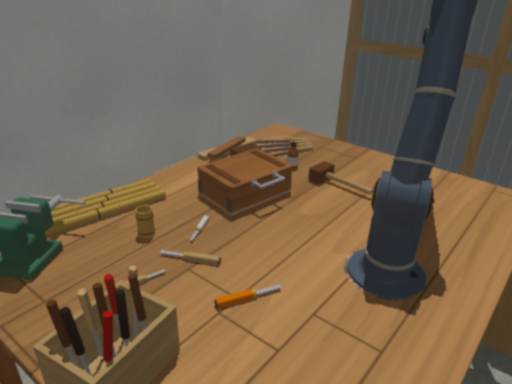

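View pics/wrist0.png

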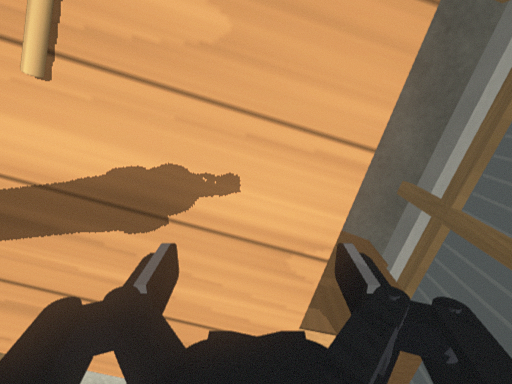

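```bash
cat > h.py <<'E'
import numpy as np, cv2
from rig import state, optics, workorder
def cam(name):
    d=optics.get_image(name); d["f"]=192/np.tan(np.radians(d["fovy"]/2)); return d
def cloud(d):
    v,u=np.mgrid[0:384,0:512]; z=d["z_map"]
    p=np.stack([(u-d["cx"])/d["f"]*z,(v-d["cy"])/d["f"]*z,z],-1)
    T=np.linalg.inv(d["world_to_cam"]); w=p@T[:3,:3].T+T[:3,3]; w[z<=0]=np.nan; return w
def ray(d,u,v):
    T=np.linalg.inv(d["world_to_cam"]); r=T[:3,:3]@np.array([(u-d["cx"])/d["f"],(v-d["cy"])/d["f"],1]); return T[:3,3],r
def onz(d,u,v,z):
    o,r=ray(d,u,v); return o+r*(z-o[2])/r[2]
def proj(d,p):
    q=d["world_to_cam"]@np.append(p,1); return d["f"]*q[0]/q[2]+d["cx"],d["f"]*q[1]/q[2]+d["cy"]
def tri(d1,p1,d2,p2):
    o1,r1=ray(d1,*p1);o2,r2=ray(d2,*p2)
    A=np.stack([r1,-r2],1);s=np.linalg.lstsq(A,o2-o1,rcond=None)[0]
    a=o1+r1*s[0];b=o2+r2*s[1];return (a+b)/2,np.linalg.norm(a-b)
def crop(d,name,x0,y0,x1,y1,k):
    im=d["image"][y0:y1,x0:x1,::-1]; cv2.imwrite("pics/"+name,cv2.resize(im,None,fx=k,fy=k,interpolation=cv2.INTER_CUBIC))
E
python3 - <<'E'
from h import *
a=cam("scene");b=cam("side")
np.savez("pics/first.npz",s=cloud(a),b=cloud(b))
crop(a,"c_scene.png",140,140,440,290,2.6)
crop(b,"c_side.png",120,120,320,320,3)
w=cloud(a)
for n,u,v in [("lid",215,225),("handle bar",222,191),("chisel",345,203),("chisel2",365,222),("bench",290,180),("cup",366,240),("small",400,212)]: print(n,w[v,u].round(4))
w=cloud(b)
for n,u,v in [("lid",240,170),("bar",268,183),("ch",195,257),("bench",260,230)]: print(n,w[v,u].round(4))
E
```

```text
lid [ 0.6165 -0.0879  0.1066]
handle bar [ 0.4612 -0.0701  0.1057]
chisel [0.4483 0.3039 0.0243]
chisel2 [0.5342 0.3462 0.0155]
bench [ 0.2702  0.1535 -0.0004]
cup [0.6826 0.3052 0.0797]
small [0.4885 0.4666 0.0081]
lid [ 0.585  -0.0506  0.1098]
bar [ 0.4595 -0.0482  0.1025]
ch [0.4366 0.3191 0.0176]
bench [ 0.4001  0.0659 -0.0029]
```

View pics/c_scene.png

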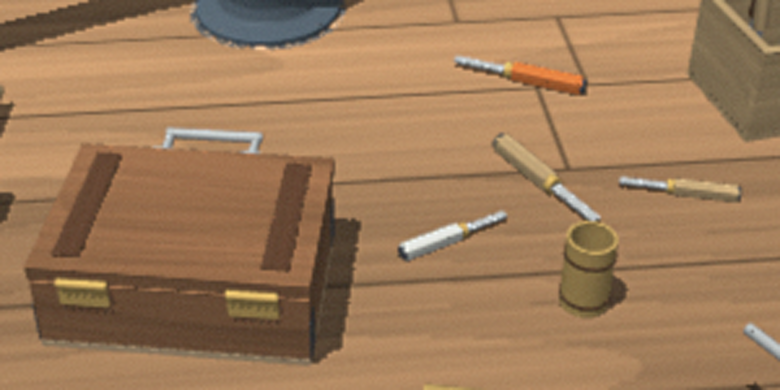

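View pics/c_side.png

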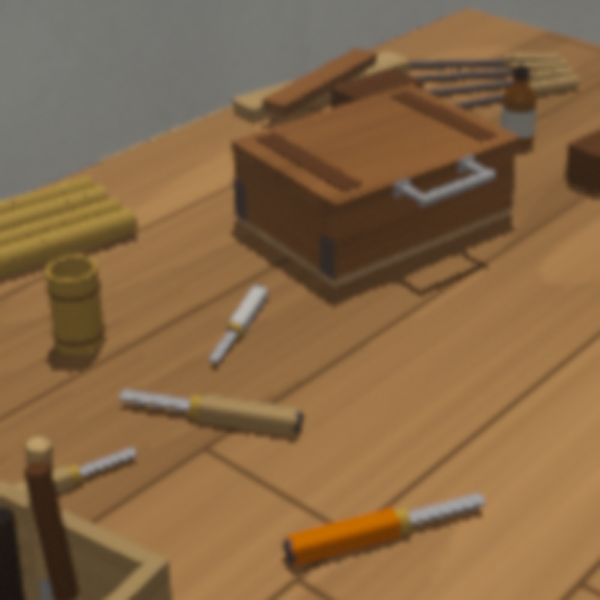

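```bash
python3 - <<'E'
from h import *
L=np.load("pics/first.npz")
for k in "sb":
    w=L[k]; x,y,z=w[...,0],w[...,1],w[...,2]
    m=(z>0.09)&(z<0.125)&(x>0.40)&(x<0.75)&(y>-0.32)&(y<0.12)
    p=w[m]; 
    m2=m&(x>0.49)
    q=w[m2][:,:2].astype(np.float32)
    r=cv2.minAreaRect(q*1000); print(k,"lid rect",r, "z",np.median(w[m2][:,2]))
    h=w[m&(x<0.487)]; print("pre-lid pts",len(h), h[:,:].min(0).round(3),h.max(0).round(3))
    # chisel
    c=w[(z>0.006)&(z<0.04)&(x>0.36)&(x<0.6)&(y>0.22)&(y<0.42)]
    print("chisel", len(c), c[:,2].max(), [v for v in cv2.minAreaRect((c[:,:2]*1000).astype(np.float32))])
    b=w[(abs(z)<0.02)&(x>0.2)&(x<0.9)&(abs(y)<0.5)]; print("bench",np.median(b[:,2]))
E
```

```text
s lid rect ((595.6107177734375, -96.140869140625), (284.2083740234375, 229.63021850585938), 79.14981079101562) z 0.10914503208058224
pre-lid pts 220 [ 0.445 -0.22   0.093] [ 0.487 -0.017  0.111]
chisel 354 0.026339639935899606 [(483.4602355957031, 327.63055419921875), (172.16737365722656, 172.0852508544922), 72.03379821777344]
bench 0.00023849458007346724
b lid rect ((590.7119750976562, -93.33158874511719), (288.763671875, 221.86012268066406), 79.92015838623047) z 0.10632939191247259
pre-lid pts 216 [ 0.441 -0.217  0.09 ] [ 0.487 -0.01   0.109]
chisel 411 0.024307302519864682 [(490.18182373046875, 301.8291015625), (172.06564331054688, 173.8994598388672), 54.133811950683594]
bench -0.0022050058386517968
```

```bash
cat >> h.py <<'E'
from scipy.spatial.transform import Rotation as R
def st():
    s=state(); M=R.from_rotvec(s["tool_rot"]).as_matrix()
    print("t",round(s["time"],2),"tcp",np.round(s["tcp_pos"],4),"x",M[:,0].round(3),"jawyaw",round(np.degrees(np.arctan2(M[1,1],M[0,1])),2),"F",np.round(s["force"],1),"w",round(s["gripper_width"],4),"q7",np.round(s["qpos"][6],2))
    return s
E
python3 - <<'E'
from h import *
st(); d=cam("wrist"); T=np.linalg.inv(d["world_to_cam"]); print(T)
w=np.load("pics/first.npz")
for k in "sb":
    p=w[k].reshape(-1,3); p=p[np.all(np.isfinite(p),1)]
    m=(p[:,2]>0.085)&(p[:,2]<0.12)&(p[:,0]>0.42)&(p[:,0]<0.475)&(p[:,1]>-0.2)&(p[:,1]<0.05)
    q=p[m]; print(k,len(q), q.mean(0).round(4), cv2.minAreaRect((q[:,:2]*1000).astype(np.float32)))
E
```

```text
t 0.25 tcp [ 0.1896 -0.6476  0.2308] x [-0.     0.001 -1.   ] jawyaw -73.68 F [0.9 0.3 0.7] w 0.0854 q7 -0.08
[[ 2.80323475e-01 -9.11286914e-01 -3.01620474e-01  2.67399375e-01]
 [-9.59905453e-01 -2.66295507e-01 -8.75683984e-02 -6.24516420e-01]
 [-5.20241430e-04  3.14074615e-01 -9.49398160e-01  3.72572868e-01]
 [ 0.00000000e+00  0.00000000e+00  0.00000000e+00  1.00000000e+00]]
s 154 [ 0.4607 -0.0751  0.1027] ((459.6156921386719, -71.38233184814453), (108.04757690429688, 29.5501651763916), 89.92874145507812)
b 117 [ 0.4574 -0.0781  0.1   ] ((457.9233703613281, -104.9586181640625), (33.464542388916016, 190.17686462402344), 1.125230073928833)
```

```bash
R8='x'; python3 -m handwheel '[{"dx":1.9,"dy":3.3,"dz":0.7,"yaw":4},{"dx":1.9,"dy":3.3,"dz":0.7,"yaw":4},{"dx":1.9,"dy":3.3,"dz":0.7,"yaw":4},{"dx":1.9,"dy":3.3,"dz":0.7,"yaw":4},{"dx":1.9,"dy":3.3,"dz":0.7,"yaw":4},{"dx":1.9,"dy":3.3,"dz":0.7,"yaw":4},{"dx":1.9,"dy":3.3,"dz":0.7,"yaw":4},{"dx":1.9,"dy":3.3,"dz":0.7,"yaw":4}]'; python3 -m handwheel '[{"dx":1.9,"dy":3.3,"dz":0.7,"yaw":4},{"dx":1.9,"dy":3.3,"dz":0.7,"yaw":4},{"dx":1.9,"dy":3.3,"dz":0.7,"yaw":4},{"dx":1.9,"dy":3.3,"dz":0.7,"yaw":4},{"dx":1.9,"dy":3.3,"dz":0.7,"yaw":4},{"dx":1.9,"dy":3.3,"dz":0.7,"yaw":4},{"dx":1.9,"dy":2.8,"dz":0.7,"yaw":4},{"dx":1,"dy":1,"dz":0,"yaw":3}]'; python3 -m handwheel '[{"dx":0,"jaw":-0.3},{"dx":0}]'; python3 - <<'E'
from h import *
st(); d=cam("wrist"); cv2.imwrite("pics/w1.png",d["image"][:,:,::-1]); np.savez("pics/w1.npz",w=cloud(d))
E
```

```text
t 0.3 tcp [ 0.1896 -0.6476  0.2309] x [-0.     0.001 -1.   ] jawyaw -73.68 F [ 0.5 -0.3  0.3] w 0.0854 q7 -0.08schema error: expected keys dx, dy, dz, yaw, jaw
schema error: expected keys dx, dy, dz, yaw, jaw
schema error: expected keys dx, dy, dz, yaw, jaw
```

View pics/w1.png

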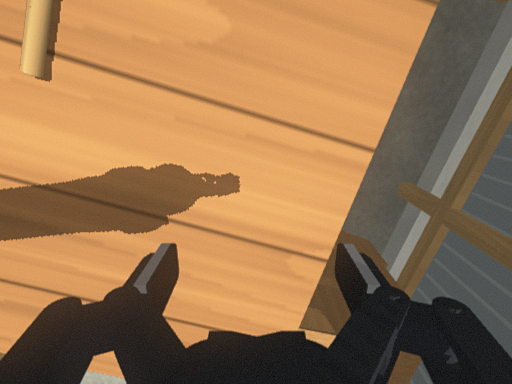

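```bash
python3 -m handwheel '[{"dx":1.9,"dy":3.3,"dz":0.7,"yaw":4,"jaw":-0.3},{"dx":1.9,"dy":3.3,"dz":0.7,"yaw":4,"jaw":-0.3},{"dx":1.9,"dy":3.3,"dz":0.7,"yaw":4,"jaw":-0.3},{"dx":1.9,"dy":3.3,"dz":0.7,"yaw":4,"jaw":-0.3},{"dx":1.9,"dy":3.3,"dz":0.7,"yaw":4,"jaw":-0.3},{"dx":1.9,"dy":3.3,"dz":0.7,"yaw":4,"jaw":-0.3},{"dx":1.9,"dy":3.3,"dz":0.7,"yaw":4,"jaw":-0.3},{"dx":1.9,"dy":3.3,"dz":0.7,"yaw":4,"jaw":-0.3}]'; python3 -m handwheel '[{"dx":1.9,"dy":3.3,"dz":0.7,"yaw":4,"jaw":-0.3},{"dx":1.9,"dy":3.3,"dz":0.7,"yaw":4,"jaw":-0.3},{"dx":1.9,"dy":3.3,"dz":0.7,"yaw":4,"jaw":-0.3},{"dx":1.9,"dy":3.3,"dz":0.7,"yaw":4,"jaw":-0.3},{"dx":1.9,"dy":3.3,"dz":0.7,"yaw":4,"jaw":-0.3},{"dx":1.9,"dy":3.3,"dz":0.7,"yaw":4,"jaw":-0.3},{"dx":1.9,"dy":2.8,"dz":0.7,"yaw":4,"jaw":-0.3},{"dx":1,"dy":1,"dz":0,"yaw":3,"jaw":-0.3}]';  python3 -m handwheel '[{"dx":0,"dy":0,"dz":0,"yaw":0,"jaw":-0.3},{"dx":0,"dy":0,"dz":0,"yaw":0,"jaw":-0.3}]'; python3 - <<'E'
from h import *
st(); d=cam("wrist"); cv2.imwrite("pics/w2.png",d["image"][:,:,::-1]); np.savez("pics/w2.npz",w=cloud(d))
E
```

```text
time: 1.02
tcp_pos: [0.3423, -0.382, 0.2879]
tool_rot: [1.719, 0.774, -1.719]
force: [1.1, -0.3, 0.3]
gripper_width: 0.0556
time: 1.68
tcp_pos: [0.4873, -0.1423, 0.3384]
tool_rot: [1.34, 1.119, -1.333]
force: [0.5, 0.8, 0.3]
gripper_width: 0.0554
time: 1.85
tcp_pos: [0.4846, -0.148, 0.336]
tool_rot: [1.344, 1.116, -1.346]
force: [0.6, -1.0, -0.0]
gripper_width: 0.056
t 1.85 tcp [ 0.4846 -0.148   0.336 ] x [-0.001 -0.    -1.   ] jawyaw -10.66 F [ 0.6 -1.  -0. ] w 0.056 q7 -0.05
```

View pics/w2.png

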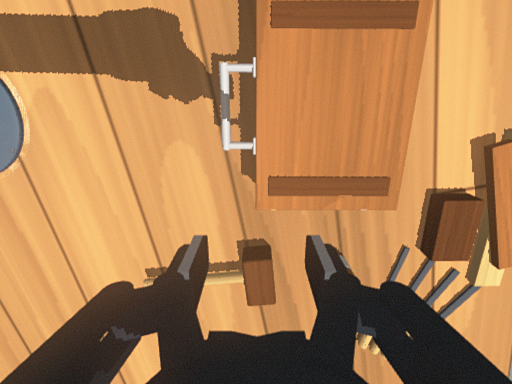

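```bash
python3 - <<'E'
from h import *
d=cam("wrist"); w=cloud(d); im=cv2.cvtColor(d["image"],cv2.COLOR_RGB2HSV)
# bar by colour: low saturation
m=((im[...,1]<60)&(im[...,2]>90)).astype(np.uint8); m[:,:205]=0;m[:,262:]=0;m[:45]=0;m[165:]=0
x,y,ww,hh=cv2.boundingRect(cv2.findNonZero(m)); print("bar bbox",x,y,ww,hh)
# bar column centre: per row between posts
pts=[]
for r in range(80,136,4):
    c=np.nonzero(m[r])[0]
    if len(c): pts.append(onz(d,c.mean(),r,0.103)); print(r,c.min(),c.max(),w[r,int(c.mean())].round(4))
pts=np.array(pts); v,vx=np.polyfit(pts[:,1],pts[:,0],1)[:2]; print("bar dir yaw", np.degrees(np.arctan2(-v,1)))
print("posts rows", [ (np.nonzero(m[:,c])[0].min(),np.nonzero(m[:,c])[0].max()) for c in (236,242,248)])
for n,u,v,z in [("barend+y",226,66,.1),("barend-y",228,147,.1),("front -y corner",257,209.5,.108),("back -y corner",397,210,.108),("front edge up",257,20,.108)]: print(n,onz(d,u,v,z).round(4))
p=w[(w[...,2]>.1)&(w[...,2]<.115)&(w[...,0]>.49)]; print(np.median(p[:,2]))
E
```

```text
bar bbox 220 56 36 98
80 220 228 [ 0.4636 -0.0381  0.1045]
84 220 229 [ 0.4626 -0.0428  0.1052]
88 220 229 [ 0.4615 -0.0474  0.105 ]
92 221 229 [ 0.4615 -0.0522  0.1036]
96 221 229 [ 0.4606 -0.057   0.105 ]
100 221 228 [ 0.4584 -0.0616  0.1063]
104 221 229 [ 0.4583 -0.0666  0.1039]
108 222 229 [ 0.4573 -0.0714  0.1052]
112 222 229 [ 0.4562 -0.0763  0.1052]
116 222 229 [ 0.455  -0.0812  0.1048]
120 222 229 [ 0.4539 -0.0862  0.1047]
124 222 230 [ 0.454  -0.0915  0.1046]
128 222 230 [ 0.4528 -0.0966  0.1046]
132 222 230 [ 0.4517 -0.1016  0.105 ]
bar dir yaw -10.750012041493026
posts rows [(np.int64(63), np.int64(147)), (np.int64(62), np.int64(148)), (np.int64(62), np.int64(147))]
barend+y [ 0.4693 -0.0222  0.1   ]
barend-y [ 0.4493 -0.1224  0.1   ]
front -y corner [ 0.4717 -0.218   0.108 ]
back -y corner [ 0.6716 -0.2571  0.108 ]
front edge up [0.5168 0.0183 0.108 ]
0.10830473010101521
```

```bash
python3 -m handwheel '[{"dx":-1.3,"dy":3.8,"dz":-1,"yaw":0,"jaw":0.2},{"dx":-1.26,"dy":3.76,"dz":-1,"yaw":-0.15,"jaw":0.2},{"dx":0,"dy":0,"dz":-4,"yaw":0,"jaw":0.2},{"dx":0,"dy":0,"dz":-4,"yaw":0,"jaw":0.2},{"dx":0,"dy":0,"dz":-4,"yaw":0,"jaw":0.2},{"dx":0,"dy":0,"dz":-4,"yaw":0,"jaw":0.2},{"dx":0,"dy":0,"dz":0,"yaw":0,"jaw":0.2}]' 25;  python3 - <<'E'
from h import *
st(); d=cam("wrist"); cv2.imwrite("pics/w3.png",d["image"][:,:,::-1]); d=cam("side"); crop(d,"s3.png",150,80,350,230,3)
E
```

```text
time: 2.53
tcp_pos: [0.4528, -0.0738, 0.1498]
tool_rot: [1.343, 1.124, -1.361]
force: [-0.9, -0.5, -0.7]
gripper_width: 0.0344
t 2.53 tcp [ 0.4528 -0.0738  0.1498] x [-0.015  0.002 -1.   ] jawyaw -11.01 F [-0.9 -0.5 -0.7] w 0.0344 q7 -0.32
```

View pics/w3.png

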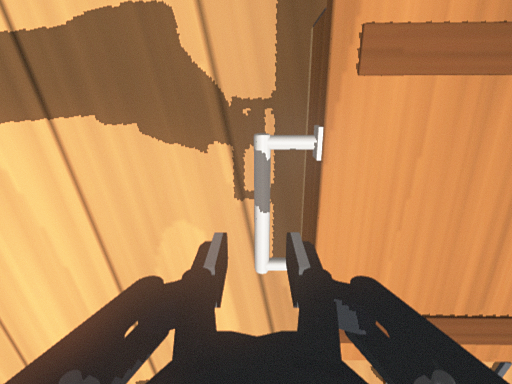

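View pics/s3.png

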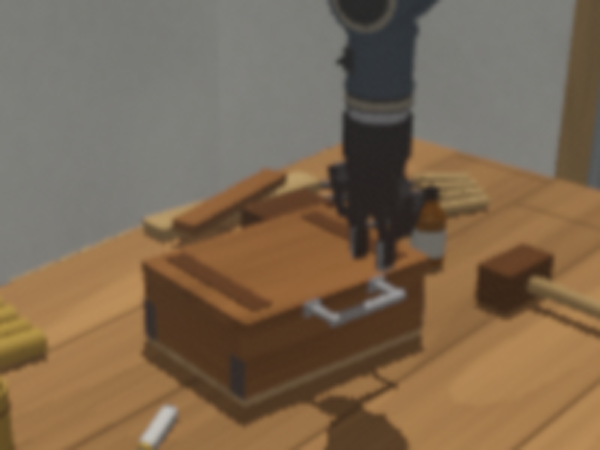

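```bash
python3 -m handwheel '[{"dx":0,"dy":0,"dz":0,"yaw":0,"jaw":0.2}]';  python3 - <<'E'
from h import *
s=st(); d=cam("wrist"); print(proj(d,np.array([.459,-.072,.1])), proj(d,np.array([.4682,-.0239,.1])),proj(d,np.array([.4498,-.1201,.1])),proj(d,np.array(s["tcp_pos"])))
print(np.round(s["qpos"],3))
E
```

```text
time: 2.72
tcp_pos: [0.4606, -0.0731, 0.1584]
tool_rot: [1.35, 1.11, -1.346]
force: [0.6, -0.7, 0.8]
gripper_width: 0.0344
t 2.72 tcp [ 0.4606 -0.0731  0.1584] x [ 0.003 -0.001 -1.   ] jawyaw -10.94 F [ 0.6 -0.7  0.8] w 0.0344 q7 -0.32
(np.float64(253.61645590443737), np.float64(208.02791140423534)) (np.float64(253.2300601298281), np.float64(145.64824668185693)) (np.float64(253.9512225979715), np.float64(262.0725865148657)) (np.float64(256.2068202504101), np.float64(246.59972191087294))
[ 0.571  0.268 -0.586  2.068  0.197  0.854 -0.318]
```

```bash
python3 - <<'E'
from h import *
s=st(); d=cam("wrist"); w=cloud(d); im=cv2.cvtColor(d["image"],cv2.COLOR_RGB2HSV)
m=((im[...,1]<60)&(im[...,2]>90)).astype(np.uint8)
for r in (160,170,180,200,210):
    c=np.nonzero(m[r,230:280])[0]+230
    if len(c): print(r,c.min(),c.max(),w[r,int(c.mean())].round(4), onz(d,c.mean(),r,.1).round(4), "expected x",0.459+ (onz(d,c.mean(),r,.1)[1]+.072)*.19)
cv2.imwrite("pics/w4.png",d["image"][:,:,::-1])
c=m[100:300,270:285]; rr=np.nonzero(c.any(1))[0]+100; print(rr)
E
```

```text
t 2.77 tcp [ 0.461  -0.073   0.1588] x [ 0.005 -0.001 -1.   ] jawyaw -10.92 F [0.  0.7 0.4] w 0.0341 q7 -0.32
160 243 257 [ 0.4645 -0.0327  0.1057] [ 0.4642 -0.0338  0.1   ] expected x 0.4662487315582754
170 243 257 [ 0.463  -0.0403  0.1045] [ 0.4627 -0.0413  0.1   ] expected x 0.46482552117905207
180 243 257 [ 0.4615 -0.0475  0.1053] [ 0.4612 -0.049   0.1   ] expected x 0.46336829080787223
200 243 257 [ 0.4584 -0.063   0.1054] [ 0.458  -0.0649  0.1   ] expected x 0.4603467713801932
210 243 257 [ 0.4568 -0.0711  0.1053] [ 0.4563 -0.0732  0.1   ] expected x 0.4587798280548846
[137 138 139 140 141 142 143 144 145 146 147 148 149 150 254 255 256 257
 258 259 260 261 262 263 264 265 266]
```

View pics/w4.png

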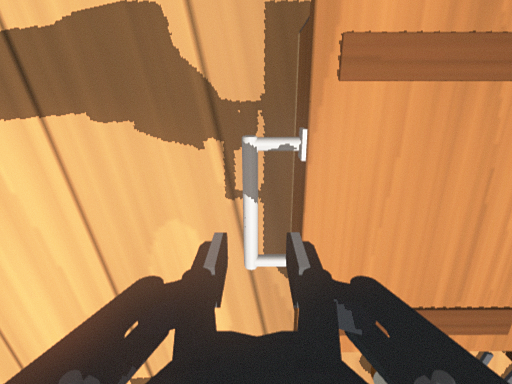

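```bash
python3 -m handwheel '[{"dx":-0.15,"dy":0,"dz":-2,"yaw":0,"jaw":0.2},{"dx":0,"dy":0,"dz":-2,"yaw":0,"jaw":0.2},{"dx":0,"dy":0,"dz":-2,"yaw":0,"jaw":0.2},{"dx":0,"dy":0,"dz":-1.6,"yaw":0,"jaw":0.2},{"dx":0,"dy":0,"dz":0,"yaw":0,"jaw":0.2},{"dx":0,"dy":0,"dz":0,"yaw":0,"jaw":0.2}]' 25;  python3 - <<'E'
from h import *
st(); d=cam("side"); crop(d,"s5.png",220,120,320,220,6);st()
E
```

```text
time: 3.32
tcp_pos: [0.4584, -0.0724, 0.0814]
tool_rot: [1.348, 1.112, -1.346]
force: [-0.3, -0.0, 0.5]
gripper_width: 0.034
t 3.32 tcp [ 0.4584 -0.0724  0.0814] x [ 0.002 -0.    -1.   ] jawyaw -10.85 F [-0.3 -0.   0.5] w 0.034 q7 -0.42
t 3.37 tcp [ 0.459  -0.0724  0.082 ] x [ 0.003 -0.001 -1.   ] jawyaw -10.84 F [ 0.8 -0.3  0.3] w 0.0341 q7 -0.42
```

View pics/s5.png

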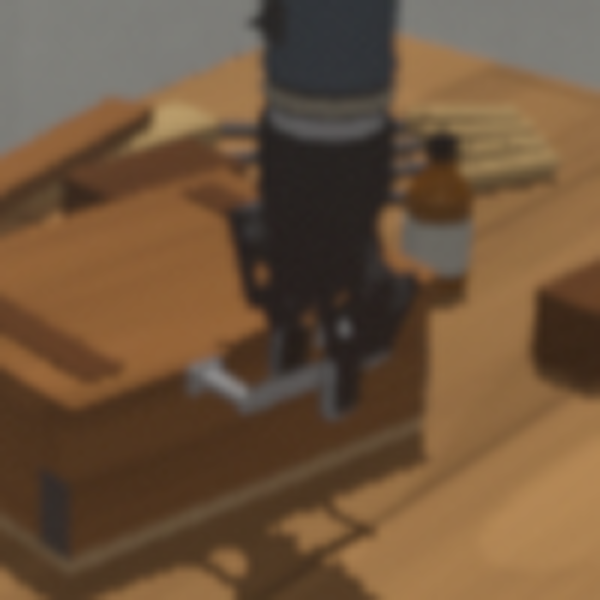

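```bash
python3 -m handwheel '[{"dx":0,"dy":0,"dz":0,"yaw":0,"jaw":1},{"dx":0,"dy":0,"dz":0,"yaw":0,"jaw":1},{"dx":0,"dy":0,"dz":0,"yaw":0,"jaw":1},{"dx":0,"dy":0,"dz":0,"yaw":0,"jaw":1}]' 25;  python3 - <<'E'
from h import *
st()
# arc increments
psi=np.radians(-10.85); ex=np.array([np.cos(psi),np.sin(psi)])
def P(th,h0=0.01): # bar rel hinge
    return -0.246*np.cos(th)-h0*np.sin(th)*-1, 0.246*np.sin(th)+h0*np.cos(th)
prev=P(0)
for i in range(1,31):
    th=i*0.05; c=P(th); dr=(c[0]-prev[0])*100; dz=(c[1]-prev[1])*100; prev=c
    print(round(th,2),"dx %.2f dy %.2f dz %.2f"%(dr*ex[0],dr*ex[1],dz))
E
```

```text
time: 3.7
tcp_pos: [0.4565, -0.072, 0.0816]
tool_rot: [1.345, 1.114, -1.349]
force: [-6.5, 0.7, 8.7]
gripper_width: 0.0112
t 3.7 tcp [ 0.4565 -0.072   0.0816] x [-0.002 -0.001 -1.   ] jawyaw -10.84 F [-6.5  0.7  8.7] w 0.0112 q7 -0.42
0.05 dx 0.08 dy -0.02 dz 1.23
0.1 dx 0.14 dy -0.03 dz 1.22
0.15 dx 0.20 dy -0.04 dz 1.21
0.2 dx 0.26 dy -0.05 dz 1.20
0.25 dx 0.32 dy -0.06 dz 1.19
0.3 dx 0.38 dy -0.07 dz 1.17
0.35 dx 0.43 dy -0.08 dz 1.15
0.4 dx 0.49 dy -0.09 dz 1.13
0.45 dx 0.54 dy -0.10 dz 1.10
0.5 dx 0.60 dy -0.11 dz 1.07
0.55 dx 0.65 dy -0.12 dz 1.04
0.6 dx 0.70 dy -0.13 dz 1.00
0.65 dx 0.75 dy -0.14 dz 0.97
0.7 dx 0.79 dy -0.15 dz 0.93
0.75 dx 0.84 dy -0.16 dz 0.89
0.8 dx 0.88 dy -0.17 dz 0.84
0.85 dx 0.92 dy -0.18 dz 0.80
0.9 dx 0.96 dy -0.18 dz 0.75
0.95 dx 0.99 dy -0.19 dz 0.70
1.0 dx 1.03 dy -0.20 dz 0.65
1.05 dx 1.06 dy -0.20 dz 0.60
1.1 dx 1.09 dy -0.21 dz 0.54
1.15 dx 1.11 dy -0.21 dz 0.49
1.2 dx 1.13 dy -0.22 dz 0.43
1.25 dx 1.15 dy -0.22 dz 0.37
1.3 dx 1.17 dy -0.22 dz 0.31
1.35 dx 1.18 dy -0.23 dz 0.25
1.4 dx 1.19 dy -0.23 dz 0.19
1.45 dx 1.20 dy -0.23 dz 0.13
1.5 dx 1.21 dy -0.23 dz 0.07
```

```bash
python3 -m handwheel '[{"dx":0.08,"dy":-0.02,"dz":1.23,"yaw":0,"jaw":1},{"dx":0.14,"dy":-0.03,"dz":1.22,"yaw":0,"jaw":1},{"dx":0.20,"dy":-0.04,"dz":1.21,"yaw":0,"jaw":1},{"dx":0.26,"dy":-0.05,"dz":1.2,"yaw":0,"jaw":1}]' 25;  python3 - <<'E'
from h import *
st(); d=cam("scene"); crop(d,"c6.png",120,120,320,290,3.5)
E
```

```text
time: 4.03
tcp_pos: [0.4627, -0.0732, 0.1293]
tool_rot: [1.346, 1.116, -1.349]
force: [-1.3, 0.0, -4.3]
gripper_width: 0.0111
t 4.03 tcp [ 0.4627 -0.0732  0.1293] x [-0.003  0.    -1.   ] jawyaw -10.83 F [-1.3  0.  -4.3] w 0.0111 q7 -0.36
```

View pics/c6.png

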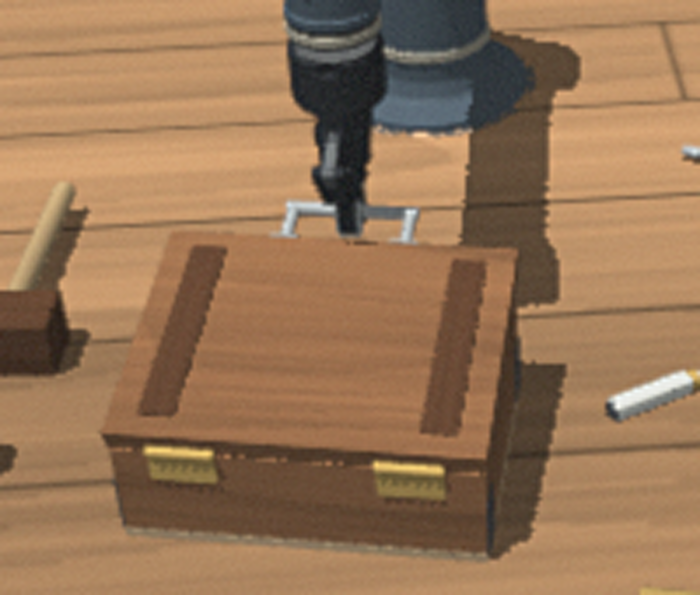

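```bash
python3 -m handwheel '[{"dx":0.32,"dy":-0.06,"dz":1.19,"yaw":0,"jaw":1},{"dx":0.38,"dy":-0.07,"dz":1.17,"yaw":0,"jaw":1},{"dx":0.43,"dy":-0.08,"dz":1.15,"yaw":0,"jaw":1},{"dx":0.49,"dy":-0.09,"dz":1.13,"yaw":0,"jaw":1},{"dx":0.54,"dy":-0.1,"dz":1.1,"yaw":0,"jaw":1},{"dx":0.6,"dy":-0.11,"dz":1.07,"yaw":0,"jaw":1},{"dx":0.65,"dy":-0.12,"dz":1.04,"yaw":0,"jaw":1},{"dx":0.7,"dy":-0.13,"dz":1.0,"yaw":0,"jaw":1}]' 25; python3 -m handwheel '[{"dx":0.75,"dy":-0.14,"dz":0.97,"yaw":0,"jaw":1},{"dx":0.79,"dy":-0.15,"dz":0.93,"yaw":0,"jaw":1},{"dx":0.84,"dy":-0.16,"dz":0.89,"yaw":0,"jaw":1},{"dx":0.88,"dy":-0.17,"dz":0.84,"yaw":0,"jaw":1},{"dx":0.92,"dy":-0.18,"dz":0.8,"yaw":0,"jaw":1},{"dx":0.96,"dy":-0.18,"dz":0.75,"yaw":0,"jaw":1}]';  python3 - <<'E'
from h import *
st(); d=cam("scene"); crop(d,"c7.png",120,80,320,290,2.8)
E
```

```text
time: 4.75
tcp_pos: [0.5007, -0.0805, 0.2173]
tool_rot: [1.341, 1.121, -1.356]
force: [-11.1, 1.9, 2.5]
gripper_width: 0.0107
time: 5.25
tcp_pos: [0.5517, -0.0903, 0.2717]
tool_rot: [1.34, 1.121, -1.357]
force: [-18.3, 1.4, 18.6]
gripper_width: 0.0112
t 5.25 tcp [ 0.5517 -0.0903  0.2717] x [-0.012 -0.001 -1.   ] jawyaw -10.83 F [-18.3   1.4  18.6] w 0.0112 q7 -0.27
```

View pics/c7.png

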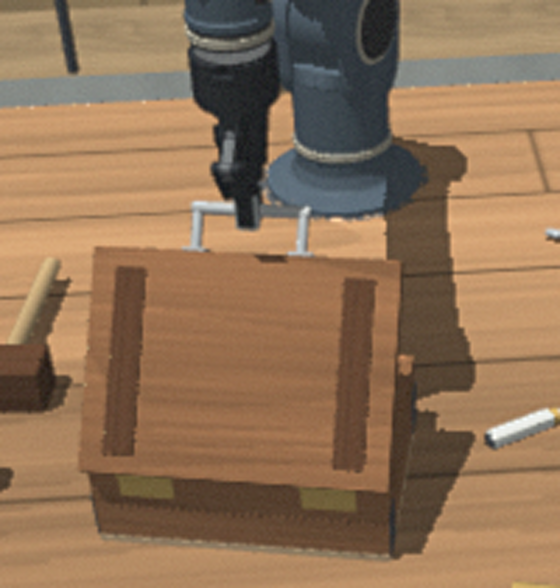

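```bash
python3 - <<'E'
from h import *
from scipy.optimize import least_squares
s=st()
P=np.array([[.4565,-.072,.0816],[.4627,-.0732,.1293],[.5007,-.0805,.2173],list(s["tcp_pos"])])
psi=np.radians(-10.85); ex=np.array([np.cos(psi),np.sin(psi)])
q=np.c_[P[:,:2]@ex,P[:,2]]
R0=np.hypot(.246,.010)
f=lambda p:np.hypot(q[:,0]-p[0],q[:,1]-p[1])-R0
r=least_squares(f,[.7,.07]); print(r.x,r.fun, "xy hinge", r.x[0]-0, "assumed", np.array([.7007,-.1181])@ex)
a=np.arctan2(q[:,1]-r.x[1],r.x[0]-q[:,0])-np.arctan2(.01,.246); print(a)
E
```

```text
t 5.3 tcp [ 0.555  -0.0908  0.2738] x [-0.005 -0.002 -1.   ] jawyaw -10.86 F [-15.4   0.2  21.6] w 0.0106 q7 -0.27
[0.70820881 0.07549389] [ 1.88832563e-04 -2.44409628e-04  3.50507092e-05  3.55192521e-05] xy hinge 0.7082088081656059 assumed 0.7104047963229132
[-0.01584339  0.17991621  0.57306428  0.89548422]
```

```bash
python3 -m handwheel '[{"dx":-0.08,"dy":0,"dz":0.45,"yaw":0,"jaw":1},{"dx":0,"dy":0,"dz":0,"yaw":0,"jaw":1},{"dx":0,"dy":0,"dz":0,"yaw":0,"jaw":1}]' 25
```

```text
time: 5.55
tcp_pos: [0.5556, -0.0909, 0.2744]
tool_rot: [1.347, 1.114, -1.348]
force: [-2.7, -0.2, 4.3]
gripper_width: 0.0107
```

```bash
python3 -m handwheel '[{"dx":0.99,"dy":-0.19,"dz":0.70,"yaw":0,"jaw":1},{"dx":1.03,"dy":-0.2,"dz":0.65,"yaw":0,"jaw":1},{"dx":1.06,"dy":-0.2,"dz":0.60,"yaw":0,"jaw":1},{"dx":1.09,"dy":-0.21,"dz":0.54,"yaw":0,"jaw":1},{"dx":1.11,"dy":-0.21,"dz":0.49,"yaw":0,"jaw":1},{"dx":0,"dy":0,"dz":0,"yaw":0,"jaw":1},{"dx":0,"dy":0,"dz":0,"yaw":0,"jaw":1}]' 25; python3 - <<'E'
from h import *
s=st(); d=cam("side"); cv2.imwrite("pics/s8.png",cv2.resize(d["image"][40:240,120:380,::-1],None,fx=3,fy=3,interpolation=cv2.INTER_CUBIC))
E
```

```text
time: 6.13
tcp_pos: [0.6097, -0.1012, 0.3048]
tool_rot: [1.348, 1.112, -1.346]
force: [-2.1, 0.2, 6.4]
gripper_width: 0.0107
t 6.13 tcp [ 0.6097 -0.1012  0.3048] x [ 0.002 -0.    -1.   ] jawyaw -10.84 F [-2.1  0.2  6.4] w 0.0107 q7 -0.27
```

View pics/s8.png

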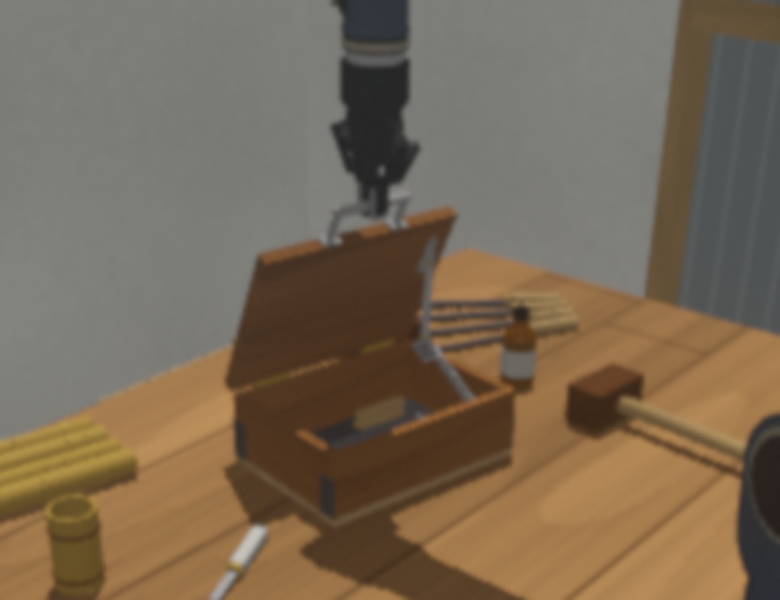

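```bash
python3 -m handwheel '[{"dx":0.45,"dy":-0.09,"dz":0.18,"yaw":0,"jaw":1},{"dx":0.45,"dy":-0.09,"dz":0.17,"yaw":0,"jaw":1},{"dx":0.46,"dy":-0.09,"dz":0.16,"yaw":0,"jaw":1},{"dx":0.46,"dy":-0.09,"dz":0.15,"yaw":0,"jaw":1},{"dx":0,"dy":0,"dz":0,"yaw":0,"jaw":1}]' 25; python3 -m handwheel '[{"dx":0.35,"dy":-0.07,"dz":0.11,"yaw":0,"jaw":1},{"dx":0,"dy":0,"dz":0,"yaw":0,"jaw":1}]'; python3 -m handwheel '[{"dx":0.35,"dy":-0.07,"dz":0.1,"yaw":0,"jaw":1},{"dx":0,"dy":0,"dz":0,"yaw":0,"jaw":1}]'
```

```text
time: 6.6
tcp_pos: [0.6284, -0.1048, 0.311]
tool_rot: [1.348, 1.113, -1.346]
force: [-1.8, -0.1, 5.1]
gripper_width: 0.0111
time: 6.77
tcp_pos: [0.6315, -0.1053, 0.3119]
tool_rot: [1.348, 1.113, -1.346]
force: [-2.3, 0.1, 4.9]
gripper_width: 0.011
time: 6.93
tcp_pos: [0.635, -0.106, 0.3127]
tool_rot: [1.348, 1.113, -1.346]
force: [-1.6, 1.0, 6.2]
gripper_width: 0.0108
```

```bash
python3 -m handwheel '[{"dx":0.35,"dy":-0.07,"dz":0.09,"yaw":0,"jaw":1},{"dx":0,"dy":0,"dz":0,"yaw":0,"jaw":1}]' ; python3 -m handwheel '[{"dx":0.35,"dy":-0.07,"dz":0.09,"yaw":0,"jaw":1},{"dx":0,"dy":0,"dz":0,"yaw":0,"jaw":1}]'; python3 -m handwheel '[{"dx":0.35,"dy":-0.07,"dz":0.08,"yaw":0,"jaw":1},{"dx":0,"dy":0,"dz":0,"yaw":0,"jaw":1}]'
```

```text
time: 7.1
tcp_pos: [0.6386, -0.1067, 0.3137]
tool_rot: [1.348, 1.113, -1.346]
force: [-2.4, 1.0, 6.5]
gripper_width: 0.0109
time: 7.27
tcp_pos: [0.6422, -0.1074, 0.3145]
tool_rot: [1.348, 1.113, -1.346]
force: [-1.8, 1.0, 5.2]
gripper_width: 0.0104
time: 7.43
tcp_pos: [0.6458, -0.1081, 0.3152]
tool_rot: [1.348, 1.113, -1.345]
force: [-1.2, 0.4, 5.0]
gripper_width: 0.011
```

```bash
python3 -m handwheel '[{"dx":0.35,"dy":-0.07,"dz":0.08,"yaw":0,"jaw":1},{"dx":0,"dy":0,"dz":0,"yaw":0,"jaw":1}]' ; python3 -m handwheel '[{"dx":0.25,"dy":-0.05,"dz":0.05,"yaw":0,"jaw":1},{"dx":0,"dy":0,"dz":0,"yaw":0,"jaw":1}]'; python3 - <<'E'
from h import *
s=st(); d=cam("side"); cv2.imwrite("pics/s9.png",cv2.resize(d["image"][100:190,180:330,::-1],None,fx=5,fy=5,interpolation=cv2.INTER_CUBIC))
E
```

```text
time: 7.6
tcp_pos: [0.6492, -0.1087, 0.3159]
tool_rot: [1.348, 1.113, -1.346]
force: [-1.4, 1.0, 4.9]
gripper_width: 0.0108
time: 7.77
tcp_pos: [0.6516, -0.1092, 0.3163]
tool_rot: [1.348, 1.113, -1.346]
force: [-0.6, 1.2, 4.8]
gripper_width: 0.0106
t 7.77 tcp [ 0.6516 -0.1092  0.3163] x [ 0.001  0.001 -1.   ] jawyaw -10.82 F [-0.6  1.2  4.8] w 0.0106 q7 -0.28
```

View pics/s9.png

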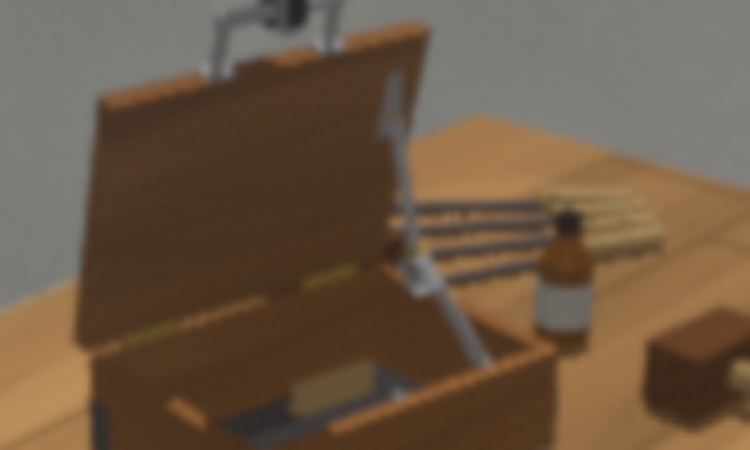

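```bash
python3 -m handwheel '[{"dx":0.25,"dy":-0.05,"dz":0.05,"yaw":0,"jaw":1},{"dx":0,"dy":0,"dz":0,"yaw":0,"jaw":1}]' ; python3 -m handwheel '[{"dx":0.25,"dy":-0.05,"dz":0.05,"yaw":0,"jaw":1},{"dx":0,"dy":0,"dz":0,"yaw":0,"jaw":1}]';  python3 -m handwheel '[{"dx":0.25,"dy":-0.05,"dz":0.04,"yaw":0,"jaw":1},{"dx":0,"dy":0,"dz":0,"yaw":0,"jaw":1}]'; python3 -m handwheel '[{"dx":0.25,"dy":-0.05,"dz":0.04,"yaw":0,"jaw":1},{"dx":0,"dy":0,"dz":0,"yaw":0,"jaw":1}]'
```

```text
time: 7.98
tcp_pos: [0.6537, -0.1096, 0.3167]
tool_rot: [1.348, 1.114, -1.346]
force: [-0.7, 2.2, 5.0]
gripper_width: 0.0107
time: 8.15
tcp_pos: [0.656, -0.1101, 0.3171]
tool_rot: [1.348, 1.114, -1.346]
force: [0.3, 3.0, 3.8]
gripper_width: 0.0108
time: 8.32
tcp_pos: [0.6586, -0.1106, 0.3174]
tool_rot: [1.348, 1.114, -1.346]
force: [-0.3, 1.9, 3.3]
gripper_width: 0.011
time: 8.48
tcp_pos: [0.6611, -0.1111, 0.3179]
tool_rot: [1.348, 1.114, -1.346]
force: [-0.3, 2.6, 2.3]
gripper_width: 0.0106
```

```bash
python3 -m handwheel '[{"dx":0.2,"dy":-0.04,"dz":0.03,"yaw":0,"jaw":1},{"dx":0,"dy":0,"dz":0,"yaw":0,"jaw":1}]' ; python3 -m handwheel '[{"dx":0.2,"dy":-0.04,"dz":0.03,"yaw":0,"jaw":1},{"dx":0,"dy":0,"dz":0,"yaw":0,"jaw":1}]';  python3 -m handwheel '[{"dx":0.2,"dy":-0.04,"dz":0.03,"yaw":0,"jaw":1},{"dx":0,"dy":0,"dz":0,"yaw":0,"jaw":1}]'; python3 - <<'E'
from h import *
s=st(); d=cam("side"); cv2.imwrite("pics/s10.png",cv2.resize(d["image"][100:190,180:330,::-1],None,fx=5,fy=5,interpolation=cv2.INTER_CUBIC))
E
```

```text
time: 8.65
tcp_pos: [0.6629, -0.1114, 0.3181]
tool_rot: [1.347, 1.114, -1.346]
force: [0.6, 3.9, 1.4]
gripper_width: 0.0112
time: 8.82
tcp_pos: [0.6649, -0.1118, 0.3182]
tool_rot: [1.347, 1.114, -1.346]
force: [-0.4, 4.3, 1.7]
gripper_width: 0.011
time: 8.98
tcp_pos: [0.667, -0.1122, 0.3186]
tool_rot: [1.348, 1.114, -1.346]
force: [0.5, 4.2, 0.6]
gripper_width: 0.0108
t 8.98 tcp [ 0.667  -0.1122  0.3186] x [ 0.     0.001 -1.   ] jawyaw -10.81 F [0.5 4.2 0.6] w 0.0108 q7 -0.28
```

View pics/s10.png

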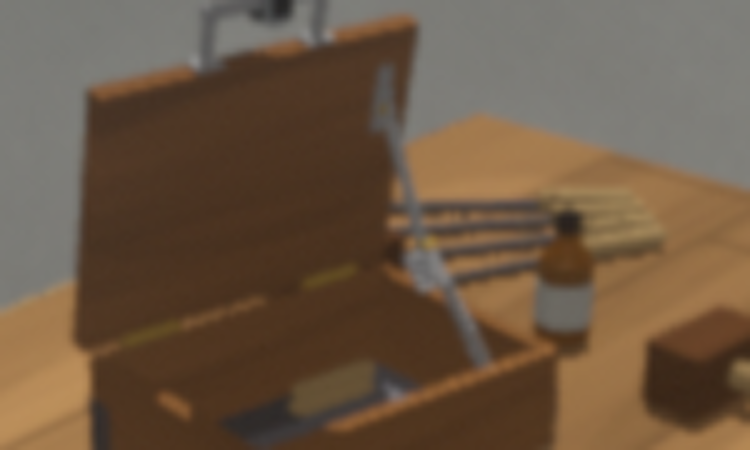

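```bash
python3 -m handwheel '[{"dx":0.2,"dy":-0.04,"dz":0.02,"yaw":0,"jaw":1},{"dx":0,"dy":0.06,"dz":0,"yaw":0,"jaw":1}]' ; python3 -m handwheel '[{"dx":0.2,"dy":-0.04,"dz":0.02,"yaw":0,"jaw":1},{"dx":0,"dy":0,"dz":0,"yaw":0,"jaw":1}]';  python3 -m handwheel '[{"dx":0.2,"dy":-0.04,"dz":0.02,"yaw":0,"jaw":1},{"dx":0,"dy":0,"dz":0,"yaw":0,"jaw":1}]'
```

```text
time: 9.2
tcp_pos: [0.6688, -0.1126, 0.3188]
tool_rot: [1.347, 1.114, -1.347]
force: [1.2, 2.7, 0.5]
gripper_width: 0.0107
time: 9.37
tcp_pos: [0.671, -0.1131, 0.3192]
tool_rot: [1.348, 1.113, -1.347]
force: [1.2, 4.5, 0.1]
gripper_width: 0.0107
time: 9.53
tcp_pos: [0.673, -0.1134, 0.3194]
tool_rot: [1.348, 1.113, -1.347]
force: [-3.1, 4.1, 1.5]
gripper_width: 0.0107
```

```bash
python3 -m handwheel '[{"dx":0.12,"dy":-0.02,"dz":0.01,"yaw":0,"jaw":1},{"dx":0,"dy":0,"dz":0,"yaw":0,"jaw":1}]' ; python3 -m handwheel '[{"dx":0.1,"dy":-0.02,"dz":0.01,"yaw":0,"jaw":1},{"dx":0,"dy":0,"dz":0,"yaw":0,"jaw":1}]'; python3 - <<'E'
from h import *
s=st(); d=cam("side"); cv2.imwrite("pics/s11.png",cv2.resize(d["image"][100:190,180:330,::-1],None,fx=5,fy=5,interpolation=cv2.INTER_CUBIC))
E
```

```text
time: 9.7
tcp_pos: [0.6728, -0.1134, 0.3193]
tool_rot: [1.345, 1.116, -1.35]
force: [-3.4, 5.0, 1.6]
gripper_width: 0.0108
time: 9.87
tcp_pos: [0.6729, -0.1134, 0.3194]
tool_rot: [1.344, 1.117, -1.351]
force: [-5.5, 4.3, 2.2]
gripper_width: 0.0108
t 9.87 tcp [ 0.6729 -0.1134  0.3194] x [-0.005  0.    -1.   ] jawyaw -10.83 F [-5.5  4.3  2.2] w 0.0108 q7 -0.28
```

View pics/s11.png

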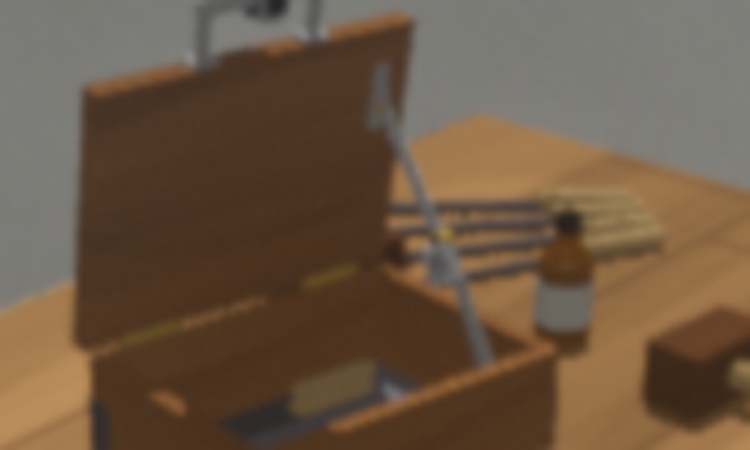

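```bash
python3 -m handwheel '[{"dx":-0.2,"dy":0.1,"dz":-0.02,"yaw":0,"jaw":1},{"dx":0,"dy":0,"dz":0,"yaw":0,"jaw":1}]' ; python3 -m handwheel '[{"dx":-0.2,"dy":0.04,"dz":-0.02,"yaw":0,"jaw":1},{"dx":0,"dy":0,"dz":0,"yaw":0,"jaw":1}]';python3 -m handwheel '[{"dx":-0.2,"dy":0.04,"dz":-0.02,"yaw":0,"jaw":1},{"dx":0,"dy":0,"dz":0,"yaw":0,"jaw":1}]'
```

```text
time: 10.08
tcp_pos: [0.6719, -0.1132, 0.3193]
tool_rot: [1.346, 1.114, -1.349]
force: [-3.2, 3.6, 0.4]
gripper_width: 0.0108
time: 10.25
tcp_pos: [0.6716, -0.1131, 0.3193]
tool_rot: [1.348, 1.111, -1.346]
force: [2.1, 1.3, -1.1]
gripper_width: 0.0108
time: 10.42
tcp_pos: [0.6712, -0.1131, 0.3192]
tool_rot: [1.351, 1.108, -1.343]
force: [7.9, -0.2, -1.7]
gripper_width: 0.011
```

```bash
python3 -m handwheel '[{"dx":0.25,"dy":-0.05,"dz":0.0,"yaw":0,"jaw":1},{"dx":0,"dy":0,"dz":0,"yaw":0,"jaw":0.3},{"dx":0,"dy":0,"dz":0,"yaw":0,"jaw":-0.1},{"dx":0,"dy":0,"dz":0,"yaw":0,"jaw":-0.1},{"dx":0,"dy":0,"dz":1.5,"yaw":0,"jaw":-0.1},{"dx":0,"dy":0,"dz":2.5,"yaw":0,"jaw":-0.1},{"dx":0,"dy":0,"dz":2,"yaw":0,"jaw":-0.1}]' ; python3 - <<'E'
from h import *
s=st(); d=cam("side"); cv2.imwrite("pics/s12.png",cv2.resize(d["image"][60:200,170:340,::-1],None,fx=4,fy=4,interpolation=cv2.INTER_CUBIC))
e=cam("scene")
for n,u,v in [("butt",330,194.5),("ferrule",352,209),("tip",369.5,223)]: print(n,onz(e,u,v,.011).round(4))
for n,u,v in [("butt",219,261),("ferrule",185,255),("tip",161,251.5)]: print(n,onz(d,u,v,.011).round(4))
E
```

```text
time: 11.0
tcp_pos: [0.671, -0.113, 0.3799]
tool_rot: [1.347, 1.113, -1.348]
force: [0.6, 0.9, 0.9]
gripper_width: 0.0467
t 11.0 tcp [ 0.671  -0.113   0.3799] x [-0.001 -0.001 -1.   ] jawyaw -10.87 F [0.6 0.9 0.9] w 0.0467 q7 -0.26
butt [0.3819 0.2702 0.011 ]
ferrule [0.4634 0.3236 0.011 ]
tip [0.5347 0.3601 0.011 ]
butt [0.3784 0.2821 0.011 ]
ferrule [0.4717 0.3253 0.011 ]
tip [0.5368 0.359  0.011 ]
```

View pics/s12.png

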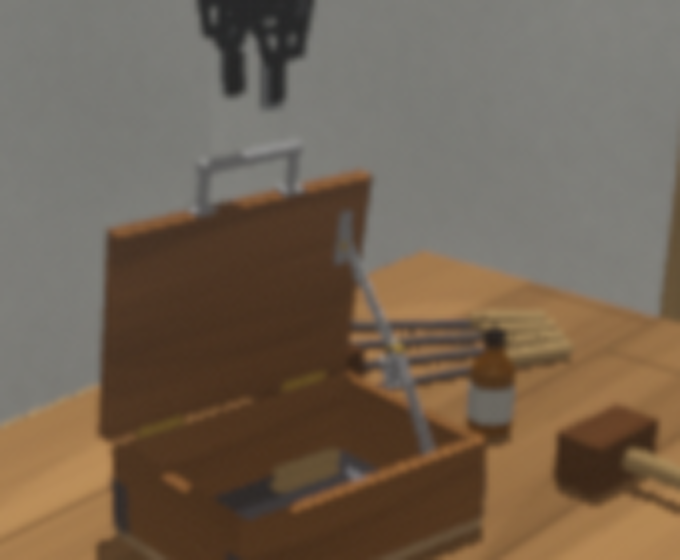

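```bash
python3 -m handwheel '[{"dx":-2.1,"dy":3.44,"dz":0,"yaw":-4.2,"jaw":-0.1},{"dx":-2.1,"dy":3.44,"dz":0,"yaw":-4.2,"jaw":-0.1},{"dx":-2.1,"dy":3.44,"dz":0,"yaw":-4.2,"jaw":-0.1},{"dx":-2.1,"dy":3.44,"dz":0,"yaw":-4.2,"jaw":-0.1},{"dx":-2.1,"dy":3.44,"dz":0,"yaw":-4.2,"jaw":-0.1},{"dx":-2.1,"dy":3.44,"dz":0,"yaw":-4.2,"jaw":-0.1},{"dx":-2.1,"dy":3.44,"dz":-1,"yaw":-4.2,"jaw":-0.1},{"dx":-2.1,"dy":3.44,"dz":-1,"yaw":-4.2,"jaw":-0.1}]' ;python3 -m handwheel '[{"dx":-2.1,"dy":3.44,"dz":-1,"yaw":-4.2,"jaw":-0.1},{"dx":-2.1,"dy":3.44,"dz":-1,"yaw":-4.2,"jaw":-0.1},{"dx":-2.1,"dy":3.44,"dz":-1,"yaw":-4.2,"jaw":-0.1},{"dx":-2.1,"dy":3.44,"dz":-1,"yaw":-4.2,"jaw":-0.1},{"dx":0,"dy":0,"dz":-4,"yaw":0,"jaw":-0.1},{"dx":0,"dy":0,"dz":-4,"yaw":0,"jaw":-0.1},{"dx":0,"dy":0,"dz":0,"yaw":0,"jaw":-0.1},{"dx":0,"dy":0,"dz":0,"yaw":0,"jaw":-0.1}]'; python3 - <<'E'
from h import *
s=st(); d=cam("wrist"); cv2.imwrite("pics/w13.png",d["image"][:,:,::-1])
E
```

```text
time: 11.77
tcp_pos: [0.502, 0.1638, 0.3587]
tool_rot: [1.757, 0.732, -1.755]
force: [0.8, 0.2, 0.7]
gripper_width: 0.0468
time: 12.43
tcp_pos: [0.4185, 0.2991, 0.2376]
tool_rot: [1.935, 0.495, -1.944]
force: [0.8, 0.5, 1.1]
gripper_width: 0.0468
t 12.43 tcp [0.4185 0.2991 0.2376] x [-0.004 -0.003 -1.   ] jawyaw -61.24 F [0.8 0.5 1.1] w 0.0468 q7 -1.95
```

View pics/w13.png

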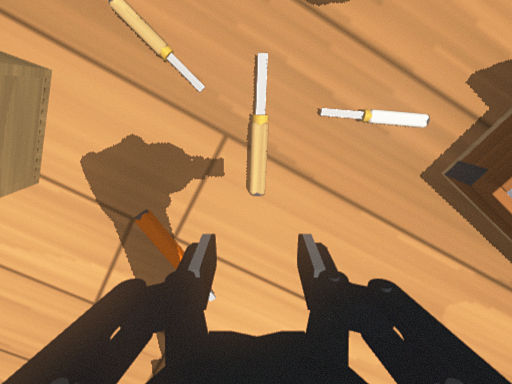

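```bash
python3 - <<'E'
from h import *
s=st(); d=cam("wrist"); e=cam("scene"); w=cloud(d)
import sys
g=lambda c,u,v,z: onz(c,u,v,z)
print("small scene len", np.linalg.norm(g(e,379,210.5,.008)-g(e,425,214,.008)), g(e,379,210.5,.008),g(e,425,214,.008))
print("big scene", np.linalg.norm(g(e,330,194.5,.011)-g(e,369.5,223,.011)))
print("small wrist", g(d,203,90,.004), g(d,168,52,.008), g(d,113,1,.008), "blade len",np.linalg.norm(g(d,203,90,.004)-g(d,166,50,.008)))
tip=g(d,262,53,.005);but=g(d,258,195,.011);fer=g(d,260,117,.011)
print("big",tip,fer,but,np.linalg.norm(tip-but),np.linalg.norm(fer-but))
# handle mask by depth height
z=w[...,2]; roi=np.zeros(z.shape,bool); roi[112:200,240:280]=1
m=roi&(z>0.007); p=w[m]; print(len(p),p[:,2].max(), np.percentile(p[:,2],95), cv2.minAreaRect((p[:,:2]*1000).astype(np.float32)))
for r in (130,150,170,185):
    c=np.nonzero(m[r])[0]; print(r,c.min(),c.max(),w[r,c.min()].round(4),w[r,c.max()].round(4),z[r,(c.min()+c.max())//2])
E
```

```text
t 12.48 tcp [0.4199 0.3002 0.2397] x [ 0. -0. -1.] jawyaw -61.28 F [-0.1 -0.4  0.5] w 0.0465 q7 -1.95
small scene len 0.13664862206365058 [0.47491807 0.40526718 0.008     ] [0.50502718 0.53855742 0.008     ]
big scene 0.1772532580229114
small wrist [0.46890268 0.40597438 0.004     ] [0.48826172 0.46171718 0.008     ] [0.50718452 0.53906279 0.008     ] blade len 0.06227460917296392
big [0.54317867 0.35994734 0.005     ] [0.47502101 0.3252219  0.011     ] [0.37912673 0.27552092 0.011     ] 0.18459918360191774 0.10800879955048286
1334 0.02309745638824634 0.021867948164724496 ((430.2372741699219, 302.3695373535156), (113.70687866210938, 21.938831329345703), 26.456958770751953)
130 252 268 [0.456  0.3267 0.0178] [0.4659 0.3083 0.0163] 0.021097259558095605
150 251 267 [0.4323 0.3154 0.0173] [0.4423 0.2965 0.0161] 0.021027788309723516
170 251 266 [0.4083 0.3025 0.0183] [0.4179 0.2844 0.0172] 0.02056027754944545
185 250 265 [0.3882 0.2933 0.016 ] [0.3986 0.2752 0.0173] 0.019797947588575504
```

```bash
python3 -m handwheel '[{"dx":2.7,"dy":1.0,"dz":-2,"yaw":-2.2,"jaw":-0.1},{"dx":0,"dy":0,"dz":-4,"yaw":0,"jaw":-0.1},{"dx":0,"dy":0,"dz":-4,"yaw":0,"jaw":-0.1},{"dx":0,"dy":0,"dz":-4,"yaw":0,"jaw":-0.1},{"dx":0,"dy":0,"dz":-3,"yaw":0,"jaw":-0.1},{"dx":0,"dy":0,"dz":-1.5,"yaw":0,"jaw":-0.1},{"dx":0,"dy":0,"dz":0,"yaw":0,"jaw":-0.1},{"dx":0,"dy":0,"dz":0,"yaw":0,"jaw":-0.1}]'; python3 - <<'E'
from h import *
s=st(); d=cam("wrist"); cv2.imwrite("pics/w14.png",d["image"][:,:,::-1]); w=cloud(d); z=w[...,2]; h=np.array([.447,.310,.011]);print(proj(d,h),proj(d,s["tcp_pos"]))
E
```

```text
time: 13.25
tcp_pos: [0.4478, 0.3111, 0.0553]
tool_rot: [1.967, 0.463, -1.962]
force: [0.9, 0.4, 0.6]
gripper_width: 0.0471
t 13.25 tcp [0.4478 0.3111 0.0553] x [ 0.002  0.001 -1.   ] jawyaw -63.5 F [0.9 0.4 0.6] w 0.0471 q7 -2.17
(np.float64(257.67822085772247), np.float64(217.702873741393)) (np.float64(256.9527744709829), np.float64(246.5677778815787))
```

View pics/w14.png

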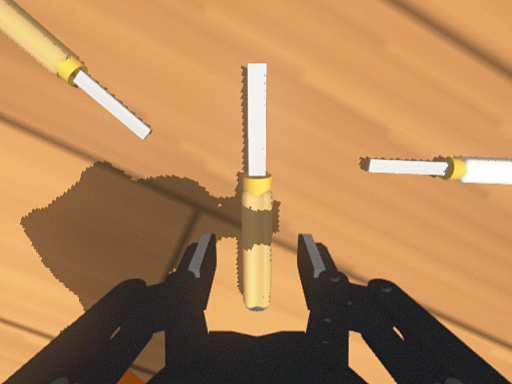

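```bash
python3 -m handwheel '[{"dx":0,"dy":0,"dz":-2.4,"yaw":0,"jaw":-0.1},{"dx":0,"dy":0,"dz":-1.6,"yaw":0,"jaw":-0.1},{"dx":0,"dy":0,"dz":-0.8,"yaw":0,"jaw":-0.1},{"dx":0,"dy":0,"dz":0,"yaw":0,"jaw":-0.1},{"dx":0,"dy":0,"dz":0,"yaw":0,"jaw":1},{"dx":0,"dy":0,"dz":0,"yaw":0,"jaw":1},{"dx":0,"dy":0,"dz":0,"yaw":0,"jaw":1},{"dx":0,"dy":0,"dz":0,"yaw":0,"jaw":1}]' 50; python3 - <<'E'
from h import *
s=st()
psi=np.radians(-10.85); ex=np.array([np.cos(psi),np.sin(psi)]); ey=np.array([-ex[1],ex[0]])
# hinge
s0=0.7085; y0=np.array([.4573,-.0725])@ey
H=s0*ex+y0*ey; print("hinge",H, "chest", H-.1*ex)
C=H-.1*ex
for cx in (-.02,-.03): print(cx, C+cx*ex+0*ey)
E
```

```text
time: 13.97
tcp_pos: [0.4474, 0.3115, 0.0078]
tool_rot: [1.967, 0.465, -1.961]
force: [-1.1, -0.9, 6.2]
gripper_width: 0.0206
t 13.97 tcp [0.4474 0.3115 0.0078] x [ 0.003  0.002 -1.   ] jawyaw -63.44 F [-1.1 -0.9  6.2] w 0.0206 q7 -2.22
hinge [ 0.69863492 -0.1187554 ] chest [ 0.60042258 -0.09993156]
-0.02 [ 0.58078011 -0.09616679]
-0.03 [ 0.57095888 -0.0942844 ]
```

```bash
python3 -m handwheel '[{"dx":0,"dy":0,"dz":2,"yaw":0,"jaw":1},{"dx":0,"dy":0,"dz":4,"yaw":0,"jaw":1},{"dx":0,"dy":0,"dz":4,"yaw":0,"jaw":1},{"dx":0,"dy":0,"dz":4,"yaw":0,"jaw":1},{"dx":0,"dy":0,"dz":3,"yaw":0,"jaw":1},{"dx":0.8,"dy":-2.5,"dz":0,"yaw":3,"jaw":1},{"dx":1.17,"dy":-3.69,"dz":0,"yaw":4.8,"jaw":1},{"dx":1.17,"dy":-3.69,"dz":0,"yaw":4.8,"jaw":1}]'; python3 -m handwheel '[{"dx":1.17,"dy":-3.69,"dz":0,"yaw":4.8,"jaw":1},{"dx":1.17,"dy":-3.69,"dz":0,"yaw":4.8,"jaw":1},{"dx":1.17,"dy":-3.69,"dz":0,"yaw":4.8,"jaw":1},{"dx":1.17,"dy":-3.69,"dz":0,"yaw":4.8,"jaw":1},{"dx":1.17,"dy":-3.69,"dz":0,"yaw":4.8,"jaw":1},{"dx":1.17,"dy":-3.69,"dz":0,"yaw":4.8,"jaw":1},{"dx":1.17,"dy":-3.69,"dz":0,"yaw":4.8,"jaw":1},{"dx":0.7,"dy":-2,"dz":0,"yaw":3,"jaw":1}]'; python3 - <<'E'
from h import *
s=st(); d=cam("wrist"); cv2.imwrite("pics/w15.png",d["image"][:,:,::-1]); d=cam("scene"); crop(d,"c15.png",120,60,340,290,2.6)
E
```

```text
time: 14.63
tcp_pos: [0.4777, 0.2117, 0.1775]
tool_rot: [1.824, 0.656, -1.818]
force: [1.3, -0.2, -2.3]
gripper_width: 0.0205
time: 15.3
tcp_pos: [0.5672, -0.0728, 0.1761]
tool_rot: [1.39, 1.077, -1.392]
force: [0.5, -1.3, -2.0]
gripper_width: 0.0208
t 15.3 tcp [ 0.5672 -0.0728  0.1761] x [ 0.    -0.003 -1.   ] jawyaw -14.39 F [ 0.5 -1.3 -2. ] w 0.0208 q7 -0.51
```

View pics/w15.png

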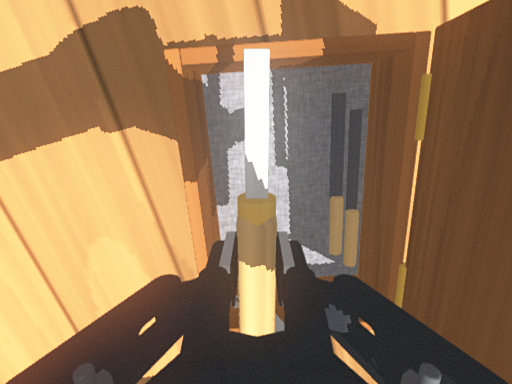

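View pics/c15.png

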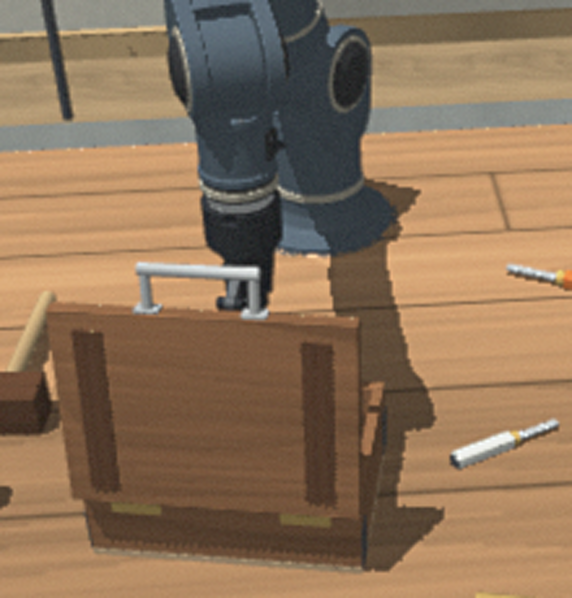

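```bash
python3 -m handwheel '[{"dx":0.5,"dy":-1.5,"dz":0,"yaw":2,"jaw":1},{"dx":0.35,"dy":-1,"dz":-2,"yaw":1.4,"jaw":1},{"dx":0,"dy":0,"dz":-1,"yaw":0,"jaw":1},{"dx":0,"dy":0,"dz":0,"yaw":0,"jaw":1},{"dx":0,"dy":0,"dz":0,"yaw":0,"jaw":1}]'; python3 - <<'E'
from h import *
s=st(); d=cam("wrist"); cv2.imwrite("pics/w16.png",d["image"][:,:,::-1]); np.savez("pics/w16.npz",w=cloud(d))
psi=np.radians(-10.85); ex=np.array([np.cos(psi),np.sin(psi)]); ey=np.array([-ex[1],ex[0]]); C=np.array([.6004,-.0999])
p=np.array(s["tcp_pos"][:2])-C; print("chest frame tcp",p@ex,p@ey)
w=cloud(d); q=w-np.array([C[0],C[1],0]); X=q[...,:2]@ex; Y=q[...,:2]@ey; Z=q[...,2]
for r in (60,90,130,180): print(r,[(int(c),round(X[r,c],3),round(Y[r,c],3),round(Z[r,c],3)) for c in range(160,440,20)])
E
```

```text
time: 15.82
tcp_pos: [0.5741, -0.0901, 0.1456]
tool_rot: [1.346, 1.116, -1.347]
force: [0.1, 0.9, -0.8]
gripper_width: 0.0205
t 15.82 tcp [ 0.5741 -0.0901  0.1456] x [-0.002  0.001 -1.   ] jawyaw -10.77 F [ 0.1  0.9 -0.8] w 0.0205 q7 -0.45
chest frame tcp -0.027647811503780807 0.004715061087677637
60 [(160, np.float64(-0.091), np.float64(0.111), np.float64(0.089)), (180, np.float64(-0.088), np.float64(0.116), np.float64(0.048)), (200, np.float64(-0.08), np.float64(0.121), np.float64(0.009)), (220, np.float64(-0.062), np.float64(0.121), np.float64(0.008)), (240, np.float64(-0.043), np.float64(0.121), np.float64(0.008)), (260, np.float64(-0.026), np.float64(0.103), np.float64(0.151)), (280, np.float64(-0.006), np.float64(0.121), np.float64(0.008)), (300, np.float64(0.013), np.float64(0.121), np.float64(0.008)), (320, np.float64(0.031), np.float64(0.121), np.float64(0.008)), (340, np.float64(0.05), np.float64(0.121), np.float64(0.008)), (360, np.float64(0.069), np.float64(0.122), np.float64(0.006)), (380, np.float64(0.087), np.float64(0.122), np.float64(0.007)), (400, np.float64(0.088),
[... 2122 characters left out ...]
, np.float64(-0.066), np.float64(0.006), np.float64(0.008)), (240, np.float64(-0.045), np.float64(0.006), np.float64(0.008)), (260, np.float64(-0.026), np.float64(0.046), np.float64(0.15)), (280, np.float64(-0.003), np.float64(0.005), np.float64(0.007)), (300, np.float64(0.018), np.float64(0.006), np.float64(0.008)), (320, np.float64(0.039), np.float64(0.006), np.float64(0.01)), (340, np.float64(0.059), np.float64(0.008), np.float64(0.014)), (360, np.float64(0.082), np.float64(0.006), np.float64(0.008)), (380, np.float64(0.087), np.float64(0.016), np.float64(0.042)), (400, np.float64(0.088), np.float64(0.025), np.float64(0.076)), (420, np.float64(0.095), np.float64(0.029), np.float64(0.09))]
```

View pics/w16.png

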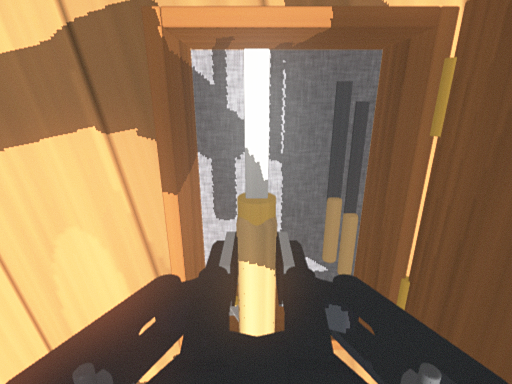

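```bash
python3 -m handwheel '[{"dx":0.04,"dy":0.2,"dz":-3,"yaw":0,"jaw":1},{"dx":0,"dy":0,"dz":-3,"yaw":0,"jaw":1},{"dx":0,"dy":0,"dz":-3,"yaw":0,"jaw":1},{"dx":0,"dy":0,"dz":-2,"yaw":0,"jaw":1},{"dx":0,"dy":0,"dz":-1,"yaw":0,"jaw":1},{"dx":0,"dy":0,"dz":-0.5,"yaw":0,"jaw":1},{"dx":0,"dy":0,"dz":0,"yaw":0,"jaw":1},{"dx":0,"dy":0,"dz":0,"yaw":0,"jaw":1}]'; python3 -m handwheel '[{"dx":0,"dy":0,"dz":-0.2,"yaw":0,"jaw":1},{"dx":0,"dy":0,"dz":-0.1,"yaw":0,"jaw":1},{"dx":0,"dy":0,"dz":0,"yaw":0,"jaw":1}]'
```

```text
time: 16.53
tcp_pos: [0.5767, -0.0891, 0.0224]
tool_rot: [1.348, 1.112, -1.345]
force: [1.0, 0.3, -1.3]
gripper_width: 0.0207
time: 16.78
tcp_pos: [0.5759, -0.0897, 0.0188]
tool_rot: [1.348, 1.113, -1.346]
force: [1.0, 0.3, -2.0]
gripper_width: 0.021
```

```bash
python3 -m handwheel '[{"dx":0,"dy":0,"dz":-0.15,"yaw":0,"jaw":1},{"dx":0,"dy":0,"dz":0,"yaw":0,"jaw":1}]'; python3 -m handwheel '[{"dx":0,"dy":0,"dz":-0.1,"yaw":0,"jaw":1},{"dx":0,"dy":0,"dz":0,"yaw":0,"jaw":1}]'
```

```text
time: 16.95
tcp_pos: [0.5755, -0.0898, 0.0166]
tool_rot: [1.347, 1.113, -1.347]
force: [-0.2, 0.5, -1.2]
gripper_width: 0.0208
time: 17.12
tcp_pos: [0.5757, -0.0897, 0.0159]
tool_rot: [1.347, 1.113, -1.347]
force: [0.1, -0.5, 2.9]
gripper_width: 0.0213
```

Contact with the floor felt. Release gently and withdraw upward.

```bash
python3 -m handwheel '[{"dx":0,"dy":0,"dz":0,"yaw":0,"jaw":0.35},{"dx":0,"dy":0,"dz":0,"yaw":0,"jaw":0.2},{"dx":0,"dy":0,"dz":0,"yaw":0,"jaw":0.1},{"dx":0,"dy":0,"dz":2,"yaw":0,"jaw":0.1},{"dx":0,"dy":0,"dz":3,"yaw":0,"jaw":0.1},{"dx":0,"dy":0,"dz":4,"yaw":0,"jaw":0.1},{"dx":0,"dy":0,"dz":4,"yaw":0,"jaw":1},{"dx":0,"dy":0,"dz":4,"yaw":0,"jaw":1}]' 30; python3 -m handwheel '[{"dx":-1,"dy":1,"dz":4,"yaw":0,"jaw":1},{"dx":-1,"dy":1,"dz":4,"yaw":0,"jaw":1},{"dx":0,"dy":0,"dz":0,"yaw":0,"jaw":1},{"dx":0,"dy":0,"dz":0,"yaw":0,"jaw":1}]'; python3 - <<'E'
from h import *
s=st(); d=cam("wrist"); cv2.imwrite("pics/w17.png",d["image"][:,:,::-1]); np.savez("pics/w17.npz",w=cloud(d))
d=cam("side"); cv2.imwrite("pics/s17.png",cv2.resize(d["image"][70:220,170:340,::-1],None,fx=4,fy=4,interpolation=cv2.INTER_CUBIC))
E
```

```text
time: 17.78
tcp_pos: [0.5751, -0.0893, 0.1871]
tool_rot: [1.347, 1.115, -1.347]
force: [1.1, -0.6, 0.4]
gripper_width: 0.015
time: 18.12
tcp_pos: [0.5569, -0.0691, 0.2669]
tool_rot: [1.348, 1.109, -1.342]
force: [-0.0, -1.2, -0.8]
gripper_width: -0.0002
t 18.12 tcp [ 0.5569 -0.0691  0.2669] x [ 0.006 -0.002 -1.   ] jawyaw -10.76 F [-0.  -1.2 -0.8] w -0.0002 q7 -0.38
```

View pics/w17.png

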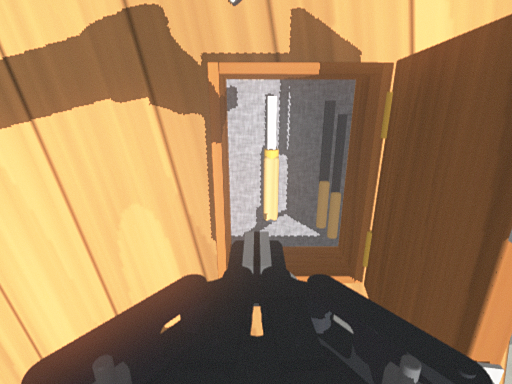

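View pics/s17.png

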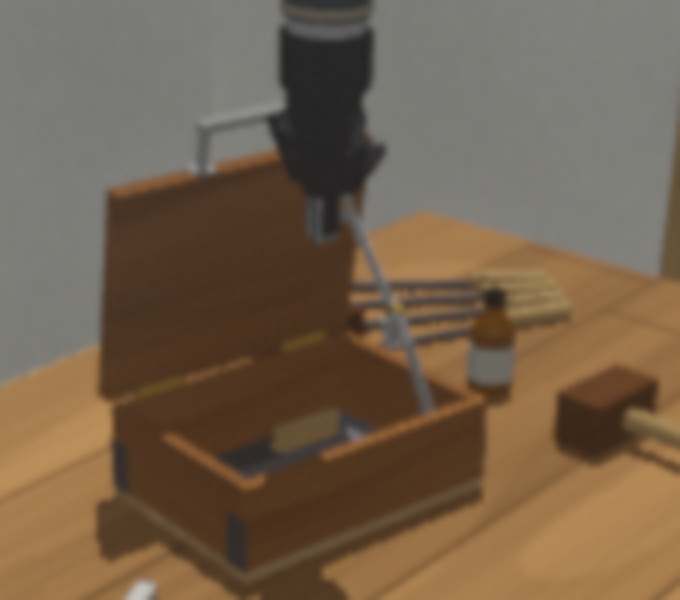

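```bash
python3 -m handwheel '[{"dx":-0.5,"dy":-3.6,"dz":0.5,"yaw":0,"jaw":1},{"dx":-0.5,"dy":-3.6,"dz":0.5,"yaw":0,"jaw":1},{"dx":-0.5,"dy":-3.6,"dz":0.5,"yaw":0,"jaw":1},{"dx":-0.5,"dy":-3.6,"dz":0,"yaw":0,"jaw":1},{"dx":-0.5,"dy":-3.6,"dz":0,"yaw":0,"jaw":1},{"dx":0,"dy":0,"dz":0,"yaw":0,"jaw":1},{"dx":0,"dy":0,"dz":0,"yaw":0,"jaw":1},{"dx":0,"dy":0,"dz":0,"yaw":0,"jaw":1}]' 30; python3 - <<'E'
from h import *
s=st(); d=cam("wrist"); cv2.imwrite("pics/w18.png",cv2.resize(d["image"][:,:,::-1],None,fx=1.5,fy=1.5)); np.savez("pics/w18.npz",w=cloud(d),T=d["world_to_cam"],k=[d["f"],d["cx"],d["cy"]])
psi=np.radians(-10.85); ex=np.array([np.cos(psi),np.sin(psi)]); ey=np.array([-ex[1],ex[0]]); C=np.array([.6004,-.0999])
w=np.load("pics/w17.npz")["w"]; X=(w[...,:2]-C)@ex; Y=(w[...,:2]-C)@ey
for r,c in [(97,272),(150,272),(160,272),(190,272),(215,271)]: print(r,c,X[r,c].round(4),Y[r,c].round(4),w[r,c,2].round(4))
E
```

```text
time: 18.88
tcp_pos: [0.5303, -0.2496, 0.2771]
tool_rot: [1.348, 1.118, -1.348]
force: [-1.3, 1.2, -0.4]
gripper_width: -0.0002
t 18.88 tcp [ 0.5303 -0.2496  0.2771] x [-0.003  0.003 -1.   ] jawyaw -10.84 F [-1.3  1.2 -0.4] w -0.0002 q7 -0.05
97 272 -0.0258 0.1072 0.0188
150 272 -0.0251 0.0373 0.0291
160 272 -0.0248 0.023 0.0281
190 272 -0.0241 -0.0211 0.0296
215 271 -0.0247 -0.0615 0.0277
```

View pics/w18.png

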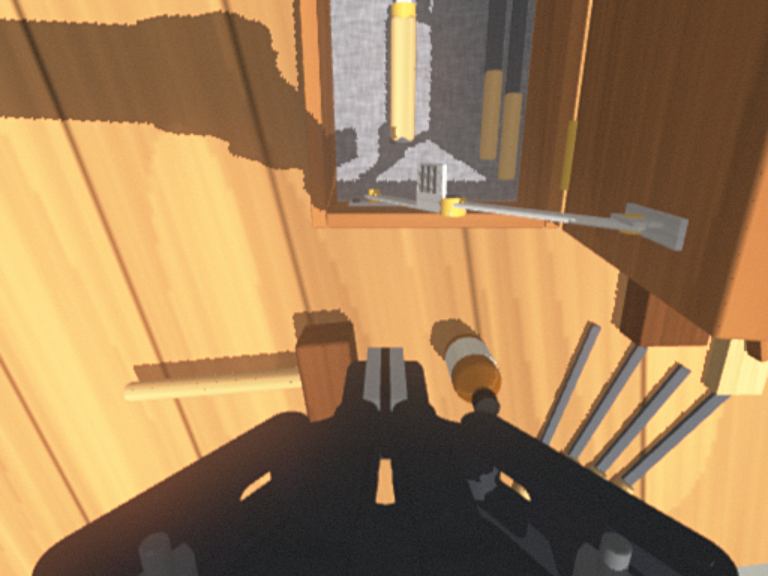

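```bash
python3 - <<'E'
from h import *
L=np.load("pics/w18.npz"); w=L["w"]
psi=np.radians(-10.85); ex=np.array([np.cos(psi),np.sin(psi)]); ey=np.array([-ex[1],ex[0]]); C=np.array([.6004,-.0999])
X=(w[...,:2]-C)@ex; Y=(w[...,:2]-C)@ey; Z=w[...,2]
def p(r,c): return (r,c,round(float(X[r,c]),4),round(float(Y[r,c]),4),round(float(Z[r,c]),4))
print("tab");
for r in range(108,142,3): print([p(r,c)[2:] for c in (279,282,285,288,291,294,297)])
print("lower pivot",p(128,249),p(129,248)); print("knee",p(137,302),p(138,300)); print("upper",p(147,421),p(149,425))
for c in range(315,415,15):
    col=Z[135:152,c]; r=135+int(np.nanargmax(col)); print("arm",p(r,c))
s=cam("side")
cv2.imwrite("pics/s18.png",cv2.resize(s["image"][120:190,230:330,::-1],None,fx=7,fy=7,interpolation=cv2.INTER_CUBIC))
E
```

```text
tab
[(-0.0176, -0.0864, 0.1248), (-0.0149, -0.0863, 0.1289), (0.0001, -0.0893, 0.0068), (0.0043, -0.0892, 0.0078), (0.0085, -0.0892, 0.0082), (0.013, -0.0893, 0.0072), (0.0171, -0.0892, 0.0088)]
[(-0.0175, -0.0894, 0.1243), (-0.0151, -0.0891, 0.1315), (-0.0125, -0.089, 0.1359), (-0.0098, -0.0889, 0.1386), (-0.0073, -0.0887, 0.143), (-0.0051, -0.0885, 0.1483), (-0.0024, -0.0885, 0.1492)]
[(-0.0174, -0.0924, 0.1242), (-0.015, -0.092, 0.1319), (-0.0123, -0.0919, 0.1353), (-0.0097, -0.0917, 0.1392), (-0.0074, -0.0915, 0.1444), (-0.0049, -0.0913, 0.1475), (-0.0023, -0.0912, 0.1496)]
[(-0.0175, -0.0953, 0.1258), (-0.0148, -0.095, 0.1306), (-0.0124, -0.0947, 0.1369), (-0.0098, -0.0945, 0.1405), (-0.0071, -0.0943, 0.1431), (-0.005, -0.094, 0.1489), (-0.002, -0.0941, 0.148)]
[(-0.0175, -0.0982, 0.1271), (-0.0148, -0.098, 0.131), (-0.0122, -0.0976, 0.1364), (-0.0097, -0.0973, 0.1408), (-0.0072, -0.0971, 0.1442), (-0.0048, -0.0968, 0.1484), (-0.0019, -0.0968, 0.1485)]
[(-0.0172, -0.1014, 0.1246), (-0.0147, -0.1009, 0.1318), (-0.0122, -0.1005, 0.1369), (-0.0094, -0.1003, 0.1392), (-0.0072, -0.09
[... 1057 characters left out ...]
0.1251, 0.0884), (-0.0102, -0.1252, 0.0877), (-0.0065, -0.1254, 0.0866), (-0.003, -0.1252, 0.0879), (0.0008, -0.1255, 0.0861), (-0.0043, -0.1165, 0.1508), (-0.0017, -0.1162, 0.153)]
lower pivot (128, 249, -0.0506, -0.1128, 0.0565) (129, 248, -0.052, -0.1142, 0.0555)
knee (137, 302, 0.0025, -0.112, 0.1558) (138, 300, 0.0011, -0.1134, 0.1526)
upper (147, 421, 0.0633, -0.1071, 0.2459) (149, 425, 0.0647, -0.1079, 0.2481)
arm (137, 315, 0.0123, -0.1105, 0.1677)
arm (139, 330, 0.0228, -0.1107, 0.1802)
arm (142, 345, 0.0323, -0.1116, 0.1919)
arm (145, 360, 0.0408, -0.1124, 0.2027)
arm (147, 375, 0.0484, -0.1123, 0.2131)
arm (146, 390, 0.0555, -0.1103, 0.2214)
arm (150, 405, 0.0624, -0.1118, 0.2294)
```

View pics/s18.png

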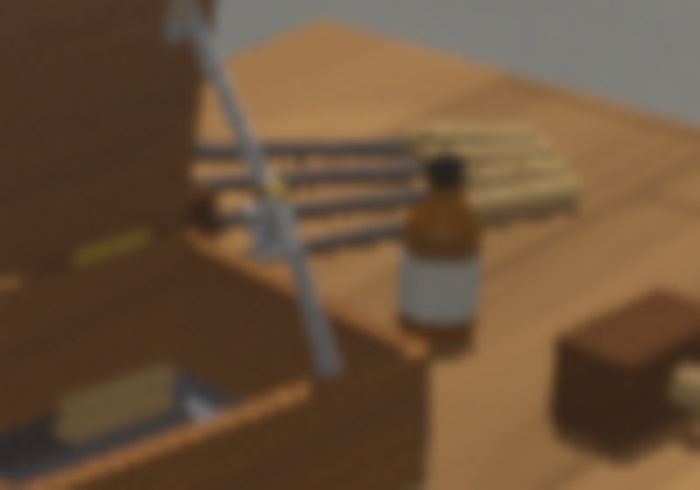

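```bash
cat > kin.py <<'E'
import numpy as np
from scipy.optimize import brentq
A=np.array([-.0505,.0555]); L1=.109; a=.1555; th0=1.42
def B(th): return np.array([.1-a*np.cos(th)-.006*np.sin(th), .09+a*np.sin(th)-.006*np.cos(th)])
D0=np.linalg.norm(B(th0)-A)
L2=brentq(lambda l: L1**2+l*l+2*L1*l*np.cos(.16)-D0**2,.05,.2)
def pose(k):
    b=2.84-k; D=np.sqrt(L1**2+L2**2+2*L1*L2*np.cos(b))
    th=brentq(lambda t: np.linalg.norm(B(t)-A)-D,.3,1.45 if np.linalg.norm(B(1.45)-A)>D else 1.6)
    v=B(th)-A; dirn=np.arctan2(v[1],v[0]); off=np.arctan2(L2*np.sin(b),L1+L2*np.cos(b))
    return th,dirn-off
T0=np.array([-.010,.138]); 
def tab(k):
    th0_,p0=pose(3.0); th,p=pose(k); c,s=np.cos(p-p0),np.sin(p-p0); v=T0-A
    return th,p,A+np.array([c*v[0]-s*v[1],s*v[0]+c*v[1]])
if __name__=="__main__":
    print("L2",L2)
    for k in (3.0,2.9,2.84,2.7,2.6,2.5,2.4,2.3,2.2,2.1,2.0,1.9,1.8):
        th,p,t=tab(k); print(k,"lid %.3f lower %.1fdeg"%(th,np.degrees(p)),"tab",t.round(4),"delta mm",((t-T0)*1000).round(1))
    print("shut D",np.linalg.norm(B(0)-A))
E
python3 kin.py
```

```text
L2 0.11484187306712079
3.0 lid 1.420 lower 61.8deg tab [-0.01   0.138] delta mm [-0.  0.]
2.9 lid 1.426 lower 58.7deg tab [-0.0056  0.1357] delta mm [ 4.4 -2.3]
2.84 lid 1.427 lower 56.9deg tab [-0.0031  0.1342] delta mm [ 6.9 -3.8]
2.7 lid 1.422 lower 52.9deg tab [0.0022 0.1308] delta mm [12.2 -7.2]
2.6 lid 1.412 lower 50.3deg tab [0.0057 0.1282] delta mm [15.7 -9.8]
2.5 lid 1.397 lower 47.8deg tab [0.0088 0.1257] delta mm [ 18.8 -12.3]
2.4 lid 1.377 lower 45.4deg tab [0.0116 0.1232] delta mm [ 21.6 -14.8]
2.3 lid 1.353 lower 43.2deg tab [0.0142 0.1207] delta mm [ 24.2 -17.3]
2.2 lid 1.324 lower 41.1deg tab [0.0166 0.1183] delta mm [ 26.6 -19.7]
2.1 lid 1.290 lower 39.1deg tab [0.0187 0.1159] delta mm [ 28.7 -22.1]
2.0 lid 1.253 lower 37.2deg tab [0.0207 0.1136] delta mm [ 30.7 -24.4]
1.9 lid 1.212 lower 35.4deg tab [0.0224 0.1114] delta mm [ 32.4 -26.6]
1.8 lid 1.168 lower 33.7deg tab [0.0241 0.1092] delta mm [ 34.1 -28.8]
shut D 0.02893527259246056
```

```bash
python3 -m handwheel '[{"dx":-1.2,"dy":3.8,"dz":0,"yaw":0,"jaw":-1},{"dx":-1.2,"dy":3.8,"dz":-1,"yaw":0,"jaw":-1},{"dx":0,"dy":0,"dz":-3,"yaw":0,"jaw":-1},{"dx":0,"dy":0,"dz":-3,"yaw":0,"jaw":-1},{"dx":0,"dy":0,"dz":-3,"yaw":0,"jaw":-1},{"dx":0,"dy":0,"dz":-3,"yaw":0,"jaw":-1},{"dx":0,"dy":0,"dz":0,"yaw":0,"jaw":-1},{"dx":0,"dy":0,"dz":0,"yaw":0,"jaw":-1}]' 30; python3 - <<'E'
from h import *
s=st(); 
psi=np.radians(-10.85); ex=np.array([np.cos(psi),np.sin(psi)]); ey=np.array([-ex[1],ex[0]]); C=np.array([.6004,-.0999])
p=np.array(s["tcp_pos"][:2])-C; print("chest frame tcp",p@ex,p@ey)
d=cam("wrist"); cv2.imwrite("pics/w19.png",d["image"][:,:,::-1])
d=cam("side"); cv2.imwrite("pics/s19.png",cv2.resize(d["image"][80:200,220:340,::-1],None,fx=5,fy=5,interpolation=cv2.INTER_CUBIC))
E
```

```text
time: 19.65
tcp_pos: [0.5063, -0.1724, 0.1484]
tool_rot: [1.345, 1.118, -1.347]
force: [-0.4, -0.5, -0.4]
gripper_width: 0.0857
t 19.65 tcp [ 0.5063 -0.1724  0.1484] x [-0.003  0.002 -1.   ] jawyaw -10.68 F [-0.4 -0.5 -0.4] w 0.0857 q7 -0.25
chest frame tcp -0.07879827108832127 -0.0889495330979512
```

View pics/w19.png

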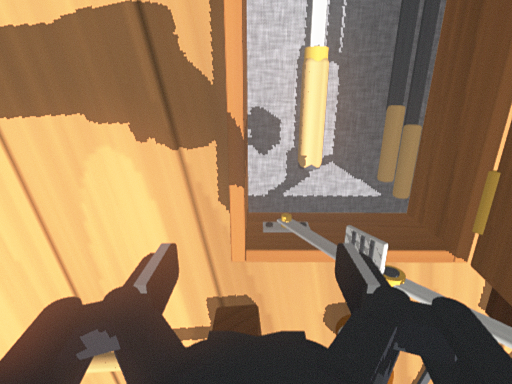

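View pics/s19.png

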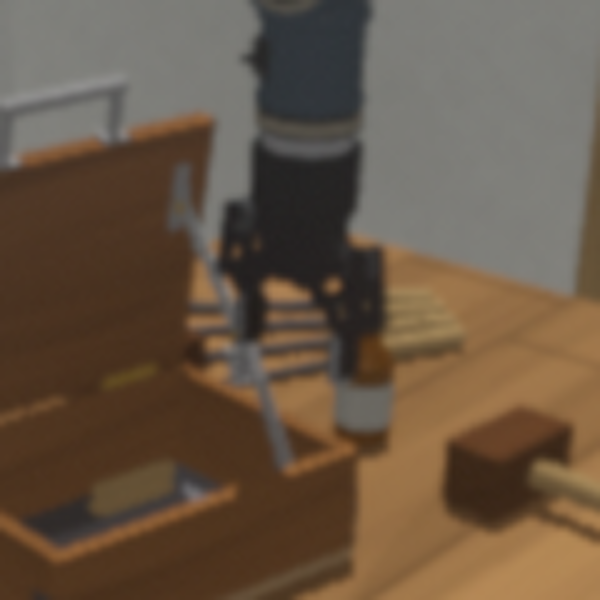

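```bash
python3 -m handwheel '[{"dx":0,"dy":0,"dz":-1.2,"yaw":0,"jaw":-1},{"dx":0,"dy":0,"dz":-1.1,"yaw":0,"jaw":-1},{"dx":0,"dy":0,"dz":0,"yaw":0,"jaw":-1},{"dx":0,"dy":0,"dz":0,"yaw":0,"jaw":-1}]'; python3 -m handwheel '[{"dx":0.2,"dy":-0.04,"dz":0,"yaw":0,"jaw":-1},{"dx":0.2,"dy":-0.04,"dz":0,"yaw":0,"jaw":-1},{"dx":0,"dy":0,"dz":0,"yaw":0,"jaw":-1}]'; python3 - <<'E'
from h import *
s=st(); 
d=cam("side"); cv2.imwrite("pics/s20.png",cv2.resize(d["image"][110:170,230:310,::-1],None,fx=8,fy=8,interpolation=cv2.INTER_CUBIC))
w=cloud(d); psi=np.radians(-10.85); ex=np.array([np.cos(psi),np.sin(psi)]); ey=np.array([-ex[1],ex[0]]); C=np.array([.6004,-.0999])
X=(w[...,:2]-C)@ex; Y=(w[...,:2]-C)@ey; Z=w[...,2]
for r in range(136,160,2): print(r,[(round(float(X[r,c]),3),round(float(Y[r,c]),3),round(float(Z[r,c]),3)) for c in range(262,276,2)])
E
```

```text
time: 20.08
tcp_pos: [0.5063, -0.174, 0.1255]
tool_rot: [1.347, 1.115, -1.348]
force: [0.9, -0.6, 0.3]
gripper_width: 0.0853
time: 20.33
tcp_pos: [0.5117, -0.1749, 0.1265]
tool_rot: [1.348, 1.113, -1.346]
force: [-0.4, -0.3, -0.3]
gripper_width: 0.0852
t 20.33 tcp [ 0.5117 -0.1749  0.1265] x [ 0.001 -0.    -1.   ] jawyaw -10.84 F [-0.4 -0.3 -0.3] w 0.0852 q7 -0.28
136 [(0.038, -0.109, 0.181), (-0.009, -0.076, 0.203), (0.374, -0.437, -0.002), (-0.003, -0.101, 0.196), (-0.044, -0.073, 0.215), (-0.052, -0.075, 0.217), (-0.063, -0.074, 0.22)]
138 [(0.37, -0.407, -0.004), (-0.007, -0.079, 0.194), (-0.006, -0.089, 0.192), (-0.037, -0.071, 0.205), (-0.049, -0.069, 0.21), (-0.055, -0.073, 0.211), (-0.059, -0.079, 0.211)]
140 [(0.335, -0.377, 0.005), (-0.006, -0.08, 0.186), (-0.009, -0.086, 0.185), (-0.029, -0.078, 0.194), (-0.045, -0.072, 0.2), (-0.042, -0.085, 0.196), (-0.059, -0.079, 0.203)]
142 [(0.316, -0.36, 0.005), (0.317, -0.373, 0.001), (-0.021, -0.076, 0.184), (-0.026, -0.082, 0.184), (-0.024, -0.093, 0.181), (-0.027, -0.1, 0.18), (0.295, -0.417, -0.002)]
144 [(0.318, -0.361, -0.006
[... 681 characters left out ...]
[(0.239, -0.293, -0.002), (0.239, -0.304, -0.005), (-0.008, -0.09, 0.137), (-0.032, -0.077, 0.149), (-0.028, -0.092, 0.143), (-0.029, -0.101, 0.141), (0.211, -0.34, -0.005)]
154 [(0.227, -0.282, -0.005), (0.219, -0.286, -0.003), (-0.016, -0.083, 0.133), (-0.033, -0.077, 0.141), (-0.02, -0.099, 0.131), (-0.018, -0.111, 0.127), (0.181, -0.312, 0.004)]
156 [(0.052, -0.125, 0.09), (0.188, -0.259, 0.006), (0.185, -0.268, 0.004), (-0.012, -0.097, 0.12), (-0.021, -0.099, 0.123), (-0.018, -0.111, 0.119), (0.173, -0.305, -0.001)]
158 [(0.046, -0.119, 0.085), (0.04, -0.124, 0.086), (0.036, -0.132, 0.086), (0.03, -0.137, 0.086), (0.168, -0.277, -0.001), (-0.014, -0.116, 0.107), (0.158, -0.291, -0.002)]
```

View pics/s20.png

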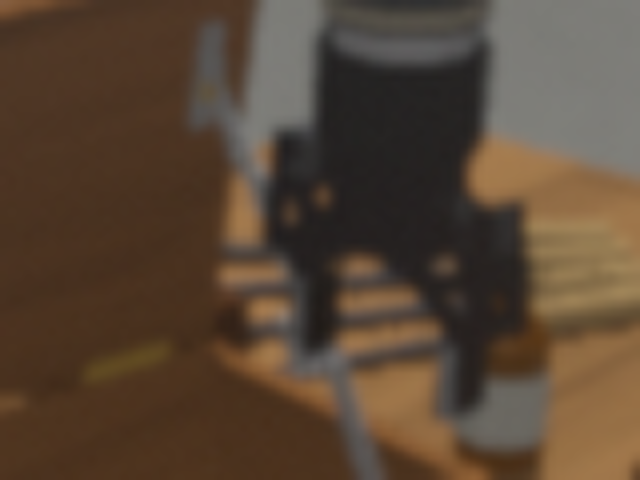

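```bash
python3 -m handwheel '[{"dx":0.3,"dy":0.36,"dz":0,"yaw":0,"jaw":-1},{"dx":0.3,"dy":-0.06,"dz":0,"yaw":0,"jaw":-1},{"dx":0.25,"dy":-0.05,"dz":0,"yaw":0,"jaw":-1},{"dx":0,"dy":0,"dz":0,"yaw":0,"jaw":-1}]'; python3 -m handwheel '[{"dx":0.2,"dy":-0.04,"dz":0,"yaw":0,"jaw":-1},{"dx":0,"dy":0,"dz":0,"yaw":0,"jaw":-1}]'; python3 -m handwheel '[{"dx":0.2,"dy":-0.04,"dz":0,"yaw":0,"jaw":-1},{"dx":0,"dy":0,"dz":0,"yaw":0,"jaw":-1}]'; python3 -m handwheel '[{"dx":0.2,"dy":-0.04,"dz":0,"yaw":0,"jaw":-1},{"dx":0,"dy":0,"dz":0,"yaw":0,"jaw":-1}]'
```

```text
time: 20.72
tcp_pos: [0.5201, -0.1723, 0.1262]
tool_rot: [1.347, 1.113, -1.346]
force: [-0.1, 0.5, -0.6]
gripper_width: 0.0855
time: 20.88
tcp_pos: [0.5217, -0.1728, 0.1261]
tool_rot: [1.347, 1.113, -1.347]
force: [0.8, -0.2, 0.2]
gripper_width: 0.0853
time: 21.05
tcp_pos: [0.5236, -0.1732, 0.1261]
tool_rot: [1.347, 1.113, -1.347]
force: [0.4, -0.3, 0.2]
gripper_width: 0.0855
time: 21.22
tcp_pos: [0.5247, -0.1734, 0.1258]
tool_rot: [1.346, 1.115, -1.349]
force: [-2.6, 0.7, 0.6]
gripper_width: 0.0849
```

```bash
python3 -m handwheel '[{"dx":0.22,"dy":-0.04,"dz":-0.12,"yaw":0,"jaw":-1},{"dx":0,"dy":0,"dz":0,"yaw":0,"jaw":-1}]'; python3 -m handwheel '[{"dx":0.22,"dy":-0.04,"dz":-0.13,"yaw":0,"jaw":-1},{"dx":0,"dy":0,"dz":0,"yaw":0,"jaw":-1}]'; python3 -m handwheel '[{"dx":0.22,"dy":-0.04,"dz":-0.13,"yaw":0,"jaw":-1},{"dx":0,"dy":0,"dz":0,"yaw":0,"jaw":-1}]'; python3 - <<'E'
from h import *
s=st(); 
d=cam("side"); cv2.imwrite("pics/s21.png",cv2.resize(d["image"][110:170,230:310,::-1],None,fx=8,fy=8,interpolation=cv2.INTER_CUBIC))
E
```

```text
time: 21.38
tcp_pos: [0.5272, -0.1739, 0.1246]
tool_rot: [1.347, 1.115, -1.348]
force: [-3.2, -0.2, -0.1]
gripper_width: 0.0856
time: 21.55
tcp_pos: [0.5296, -0.1743, 0.1233]
tool_rot: [1.347, 1.114, -1.348]
force: [-2.3, 0.4, 0.8]
gripper_width: 0.0855
time: 21.72
tcp_pos: [0.5319, -0.1748, 0.122]
tool_rot: [1.347, 1.114, -1.347]
force: [-2.8, -0.0, 0.4]
gripper_width: 0.0854
t 21.72 tcp [ 0.5319 -0.1748  0.122 ] x [-0.  0. -1.] jawyaw -10.84 F [-2.8 -0.   0.4] w 0.0854 q7 -0.3
```

View pics/s21.png

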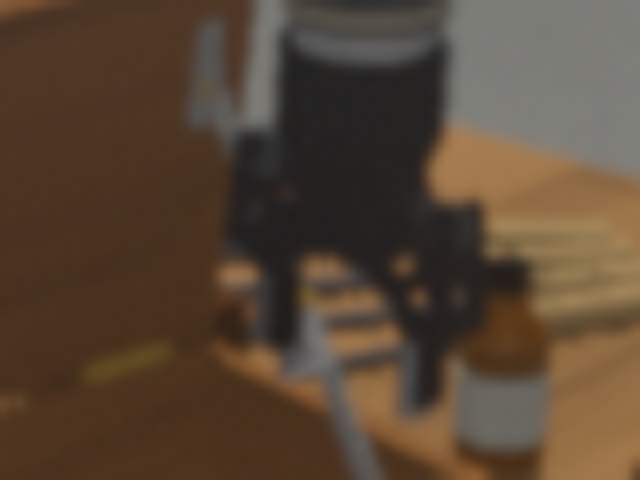

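```bash
python3 -m handwheel '[{"dx":0.26,"dy":-0.05,"dz":-0.17,"yaw":0,"jaw":-1},{"dx":0,"dy":0,"dz":0,"yaw":0,"jaw":-1}]'; python3 -m handwheel '[{"dx":0.26,"dy":-0.05,"dz":-0.17,"yaw":0,"jaw":-1},{"dx":0,"dy":0,"dz":0,"yaw":0,"jaw":-1}]'; python3 -m handwheel '[{"dx":0.34,"dy":-0.07,"dz":-0.26,"yaw":0,"jaw":-1},{"dx":0,"dy":0,"dz":0,"yaw":0,"jaw":-1}]'; python3 - <<'E'
from h import *
s=st(); 
d=cam("side"); cv2.imwrite("pics/s22.png",cv2.resize(d["image"][100:170,210:310,::-1],None,fx=7,fy=7,interpolation=cv2.INTER_CUBIC))
d=cam("wrist"); cv2.imwrite("pics/w22.png",d["image"][:,:,::-1])
E
```

```text
time: 21.93
tcp_pos: [0.5348, -0.1752, 0.1204]
tool_rot: [1.347, 1.114, -1.347]
force: [-1.4, 0.6, 0.2]
gripper_width: 0.0854
time: 22.1
tcp_pos: [0.5375, -0.1758, 0.1187]
tool_rot: [1.347, 1.114, -1.347]
force: [-2.0, -0.8, 1.1]
gripper_width: 0.0851
time: 22.27
tcp_pos: [0.5411, -0.1765, 0.1161]
tool_rot: [1.348, 1.114, -1.347]
force: [-3.1, -0.9, 1.4]
gripper_width: 0.0851
t 22.27 tcp [ 0.5411 -0.1765  0.1161] x [ 0.001  0.    -1.   ] jawyaw -10.83 F [-3.1 -0.9  1.4] w 0.0851 q7 -0.3
```

View pics/s22.png

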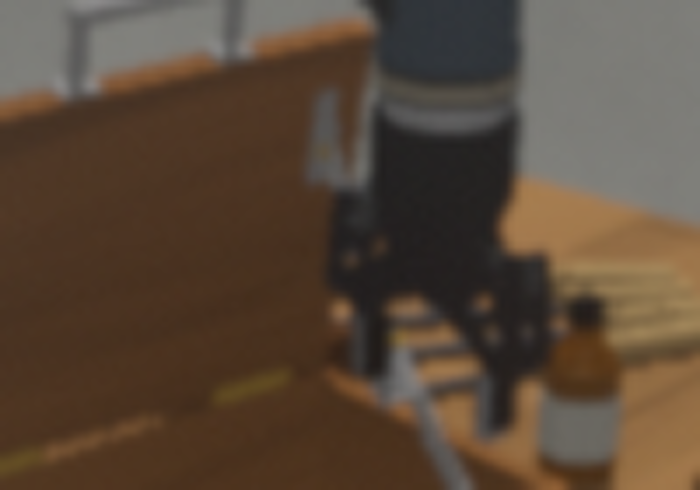

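View pics/w22.png

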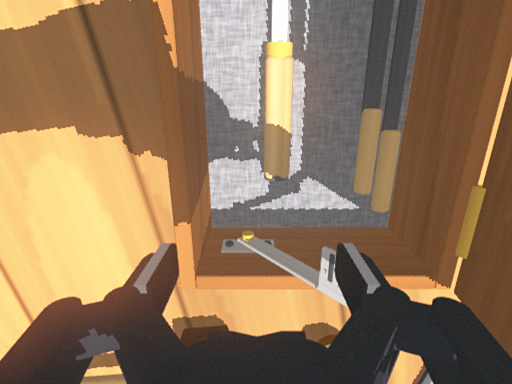

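```bash
cat > knee.py <<'E'
from h import *
psi=np.radians(-10.85); ex=np.array([np.cos(psi),np.sin(psi)]); ey=np.array([-ex[1],ex[0]]); C=np.array([.6004,-.0999])
def look(pts):
    d=cam("wrist"); w=cloud(d); X=(w[...,:2]-C)@ex; Y=(w[...,:2]-C)@ey; Z=w[...,2]
    for r,c in pts: print((r,c),X[r,c].round(4),Y[r,c].round(4),Z[r,c].round(4))
    return d,X,Y,Z
E
python3 - <<'E'
from knee import *
d,X,Y,Z=look([(236,248),(245,265),(254,280),(262,295),(270,305),(280,320),(290,330),(255,330),(265,330),(275,330),(285,332),(250,324),(262,324)])
E
```

```text
(236, 248) -0.0504 -0.1109 0.0563
(245, 265) -0.0367 -0.115 0.0637
(254, 280) -0.026 -0.1138 0.0792
(262, 295) -0.016 -0.115 0.088
(270, 305) -0.0104 -0.1153 0.0973
(280, 320) -0.0046 -0.1099 0.1157
(290, 330) 0.0001 -0.1121 0.1222
(255, 330) -0.0017 -0.0888 0.1214
(265, 330) -0.0012 -0.0953 0.1217
(275, 330) -0.0008 -0.1017 0.1221
(285, 332) 0.0009 -0.1084 0.1224
(250, 324) -0.0044 -0.0877 0.1179
(262, 324) -0.0034 -0.0965 0.1167
```

```bash
python3 -m handwheel '[{"dx":0.34,"dy":-0.07,"dz":-0.26,"yaw":0,"jaw":-1},{"dx":0,"dy":0,"dz":0,"yaw":0,"jaw":-1}]'; python3 -m handwheel '[{"dx":0.3,"dy":-0.06,"dz":-0.25,"yaw":0,"jaw":-1},{"dx":0,"dy":0,"dz":0,"yaw":0,"jaw":-1}]'; python3 -m handwheel '[{"dx":0.27,"dy":-0.05,"dz":-0.25,"yaw":0,"jaw":-1},{"dx":0,"dy":0,"dz":0,"yaw":0,"jaw":-1}]'; python3 - <<'E'
from knee import *
s=st(); d,X,Y,Z=look([(236,248)])
cv2.imwrite("pics/w23.png",d["image"][:,:,::-1])
d=cam("side"); cv2.imwrite("pics/s23.png",cv2.resize(d["image"][80:180,190:310,::-1],None,fx=6,fy=6,interpolation=cv2.INTER_CUBIC))
E
```

```text
time: 22.58
tcp_pos: [0.5446, -0.1771, 0.1137]
tool_rot: [1.348, 1.113, -1.346]
force: [-1.8, 0.5, 1.3]
gripper_width: 0.0857
time: 22.75
tcp_pos: [0.5476, -0.1777, 0.111]
tool_rot: [1.348, 1.113, -1.346]
force: [-1.3, -0.0, 1.4]
gripper_width: 0.085
time: 22.92
tcp_pos: [0.5503, -0.1782, 0.1085]
tool_rot: [1.348, 1.113, -1.346]
force: [-1.4, 0.3, 1.9]
gripper_width: 0.0852
t 22.92 tcp [ 0.5503 -0.1782  0.1085] x [ 0.001  0.    -1.   ] jawyaw -10.82 F [-1.4  0.3  1.9] w 0.0852 q7 -0.31
(236, 248) -0.042 -0.125 0.0215
```

View pics/w23.png

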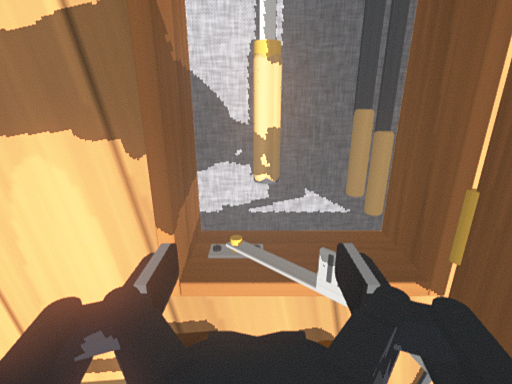

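View pics/s23.png

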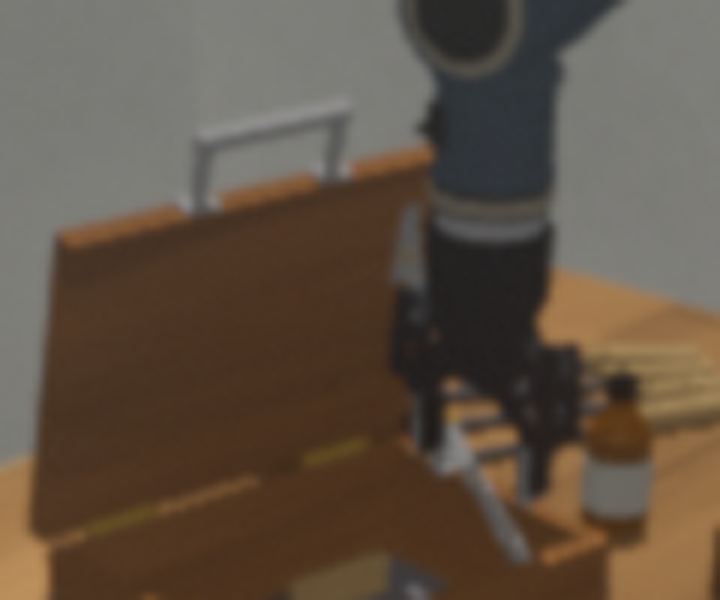

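```bash
cat >> knee.py <<'E'
def lid(u0=206,u1=248,v0=122,v1=160):
    d=cam("side"); w=cloud(d); p=w[v0:v1,u0:u1].reshape(-1,3)
    X=(p[:,:2]-C)@ex; Z=p[:,2]; m=(X>-.0)&(X<.12)&(Z>.1)&(Z<.32); 
    a,b=np.polyfit(Z[m]-.09,X[m],1); 
    r=X[m]-(a*(Z[m]-.09)+b); m2=np.abs(r)<.006; a,b=np.polyfit((Z[m]-.09)[m2],X[m][m2],1)
    th=np.arctan2(1,-a); print("lid angle",round(float(th),3),"x at hinge z",round(float(b),4),m2.sum()); return th
E
python3 - <<'E'
from knee import *
lid()
d,X,Y,Z=look([(241,236),(252,262),(262,280),(272,297),(282,313),(292,325),(255,328),(265,328),(275,328),(250,320),(262,320)])
E
```

```text
lid angle 1.349 x at hinge z 0.1004 1483
(241, 236) -0.0506 -0.1114 0.0561
(252, 262) -0.0301 -0.1149 0.0671
(262, 280) -0.0175 -0.1151 0.0803
(272, 297) -0.007 -0.1152 0.0922
(282, 313) 0.0015 -0.1146 0.1038
(292, 325) 0.0066 -0.114 0.114
(255, 328) 0.0063 -0.0887 0.1141
(265, 328) 0.0069 -0.0955 0.1137
(275, 328) 0.0071 -0.1014 0.115
(250, 320) 0.0026 -0.0879 0.11
(262, 320) 0.0028 -0.0951 0.1113
```

```bash
python3 -m handwheel '[{"dx":0.25,"dy":-0.05,"dz":-0.25,"yaw":0,"jaw":-1},{"dx":0,"dy":0,"dz":0,"yaw":0,"jaw":-1}]'; python3 - <<'E'
from knee import *
s=st(); lid()
d,X,Y,Z=look([])
m=np.isfinite(Z)
for r in (255,262,268): print(r,[(c,round(float(X[r,c]),4),round(float(Z[r,c]),4)) for c in range(312,336,2)])
E
```

```text
time: 23.28
tcp_pos: [0.5526, -0.1787, 0.1061]
tool_rot: [1.348, 1.113, -1.346]
force: [-0.6, 0.8, 1.9]
gripper_width: 0.0854
t 23.28 tcp [ 0.5526 -0.1787  0.1061] x [ 0.001  0.    -1.   ] jawyaw -10.83 F [-0.6  0.8  1.9] w 0.0854 q7 -0.31
lid angle 1.32 x at hinge z 0.1004 1498
255 [(312, 0.0135, 0.0519), (314, 0.0152, 0.0516), (316, 0.017, 0.0511), (318, 0.0185, 0.0518), (320, 0.005, 0.1085), (322, 0.0059, 0.1094), (324, 0.0068, 0.1104), (326, 0.0077, 0.1111), (328, 0.0085, 0.1122), (330, 0.0093, 0.1133), (332, 0.0101, 0.1144), (334, 0.0112, 0.1145)]
262 [(312, 0.0117, 0.0616), (314, 0.0129, 0.0632), (316, 0.0146, 0.0623), (318, 0.0159, 0.0632), (320, 0.0053, 0.1086), (322, 0.0061, 0.11), (324, 0.0072, 0.11), (326, 0.0083, 0.1103), (328, 0.0091, 0.1116), (330, 0.0098, 0.113), (332, 0.0108, 0.1134), (334, 0.0115, 0.1147)]
268 [(312, 0.01, 0.07), (314, 0.0112, 0.0712), (316, 0.0131, 0.0698), (318, 0.0046, 0.1078), (320, 0.0054, 0.1092), (322, 0.0064, 0.11), (324, 0.0074, 0.1107), (326, 0.0082, 0.1118), (328, 0.0088, 0.1135), (330, 0.0099, 0.1137), (332, 0.0108, 0.1144), (334, 0.0119, 0.1145)]
```

```bash
python3 -m handwheel '[{"dx":-0.4,"dy":0.08,"dz":0.2,"yaw":0,"jaw":-1},{"dx":-1.2,"dy":0.24,"dz":0.5,"yaw":0,"jaw":-1},{"dx":-2,"dy":0.4,"dz":1,"yaw":0,"jaw":-1},{"dx":0,"dy":0,"dz":0,"yaw":0,"jaw":-1}]'; python3 - <<'E'
from knee import *
s=st(); lid()
d=cam("side"); cv2.imwrite("pics/s24.png",cv2.resize(d["image"][80:180,190:310,::-1],None,fx=6,fy=6,interpolation=cv2.INTER_CUBIC))
E
```

```text
time: 23.72
tcp_pos: [0.5127, -0.1708, 0.1241]
tool_rot: [1.345, 1.115, -1.349]
force: [-0.6, -0.5, -1.1]
gripper_width: 0.0853
t 23.72 tcp [ 0.5127 -0.1708  0.1241] x [-0.002 -0.001 -1.   ] jawyaw -10.81 F [-0.6 -0.5 -1.1] w 0.0853 q7 -0.29
lid angle 1.322 x at hinge z 0.1001 1500
```

View pics/s24.png

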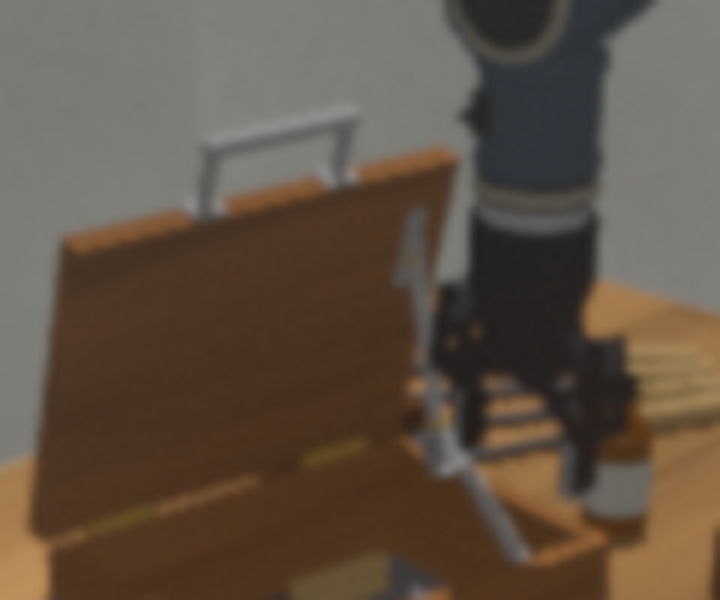

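```bash
python3 -m handwheel '[{"dx":-0.5,"dy":0.1,"dz":3.8,"yaw":0,"jaw":-0.5},{"dx":0,"dy":0,"dz":3.8,"yaw":0,"jaw":0},{"dx":0,"dy":0,"dz":3.8,"yaw":0,"jaw":0.1},{"dx":0,"dy":0,"dz":3.8,"yaw":0,"jaw":0.1},{"dx":0,"dy":0,"dz":3.8,"yaw":0,"jaw":0.1},{"dx":0,"dy":0,"dz":3.8,"yaw":0,"jaw":0.1},{"dx":0,"dy":0,"dz":3.8,"yaw":0,"jaw":0.1},{"dx":0,"dy":0,"dz":0,"yaw":0,"jaw":0.1}]' 25; python3 -m handwheel '[{"dx":2.5,"dy":1.1,"dz":0,"yaw":0,"jaw":0.1},{"dx":2.5,"dy":1.1,"dz":0,"yaw":0,"jaw":0.1},{"dx":2.5,"dy":1.1,"dz":0,"yaw":0,"jaw":0.1},{"dx":2.5,"dy":1.1,"dz":0,"yaw":0,"jaw":0.1},{"dx":2.5,"dy":1.1,"dz":0,"yaw":0,"jaw":0.1},{"dx":1.5,"dy":0.6,"dz":0,"yaw":0,"jaw":0.1},{"dx":0,"dy":0,"dz":0,"yaw":0,"jaw":0.1},{"dx":0,"dy":0,"dz":0,"yaw":0,"jaw":0.1}]'; python3 - <<'E'
from knee import *
s=st(); lid()
d=cam("wrist"); cv2.imwrite("pics/w25.png",d["image"][:,:,::-1])
w=cloud(d); im=cv2.cvtColor(d["image"],cv2.COLOR_RGB2HSV)
th=1.32; bar=np.append(C+ex*(.1-.246*np.cos(th)+.01*np.sin(th)), .09+.246*np.sin(th)+.01*np.cos(th)); print("bar exp",bar, proj(d,bar), "tcp px",proj(d,s["tcp_pos"]))
E
```

```text
time: 24.48
tcp_pos: [0.5147, -0.1705, 0.3972]
tool_rot: [1.351, 1.101, -1.338]
force: [0.8, -0.1, -0.3]
gripper_width: 0.0381
time: 25.15
tcp_pos: [0.6514, -0.1089, 0.3881]
tool_rot: [1.346, 1.116, -1.347]
force: [-0.0, -0.4, -0.3]
gripper_width: 0.0387
t 25.15 tcp [ 0.6514 -0.1089  0.3881] x [-0.001  0.001 -1.   ] jawyaw -10.76 F [-0.  -0.4 -0.3] w 0.0387 q7 -0.33
lid angle 1.321 x at hinge z 0.1002 1488
bar exp [ 0.64816654 -0.10905516  0.33078567] (np.float64(252.69823641857406), np.float64(209.00232296132205)) tcp px (np.float64(256.85936699679013), np.float64(244.82277413453184))
```

View pics/w25.png

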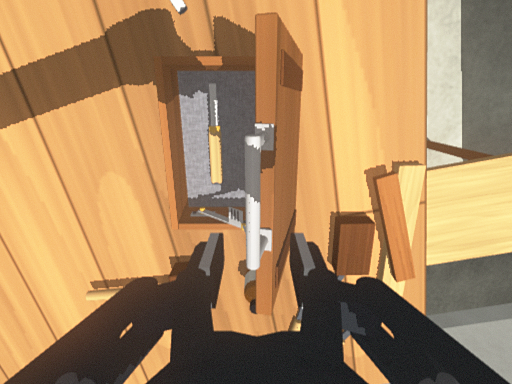

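```bash
python3 -m handwheel '[{"dx":-0.3,"dy":0,"dz":-2,"yaw":0,"jaw":0.1},{"dx":0,"dy":0,"dz":-2,"yaw":0,"jaw":0.1},{"dx":0,"dy":0,"dz":-2,"yaw":0,"jaw":0.1},{"dx":0,"dy":0,"dz":-1.5,"yaw":0,"jaw":0.1},{"dx":0,"dy":0,"dz":0,"yaw":0,"jaw":0.1},{"dx":0,"dy":0,"dz":0,"yaw":0,"jaw":0.1}]' 25; python3 - <<'E'
from knee import *
s=st()
d=cam("side"); cv2.imwrite("pics/s26.png",cv2.resize(d["image"][50:150,190:310,::-1],None,fx=6,fy=6,interpolation=cv2.INTER_CUBIC))
E
```

```text
time: 25.75
tcp_pos: [0.6472, -0.1107, 0.3143]
tool_rot: [1.347, 1.113, -1.349]
force: [-0.0, 0.6, 0.4]
gripper_width: 0.0386
t 25.75 tcp [ 0.6472 -0.1107  0.3143] x [-0.001 -0.001 -1.   ] jawyaw -10.93 F [-0.   0.6  0.4] w 0.0386 q7 -0.35
```

View pics/s26.png

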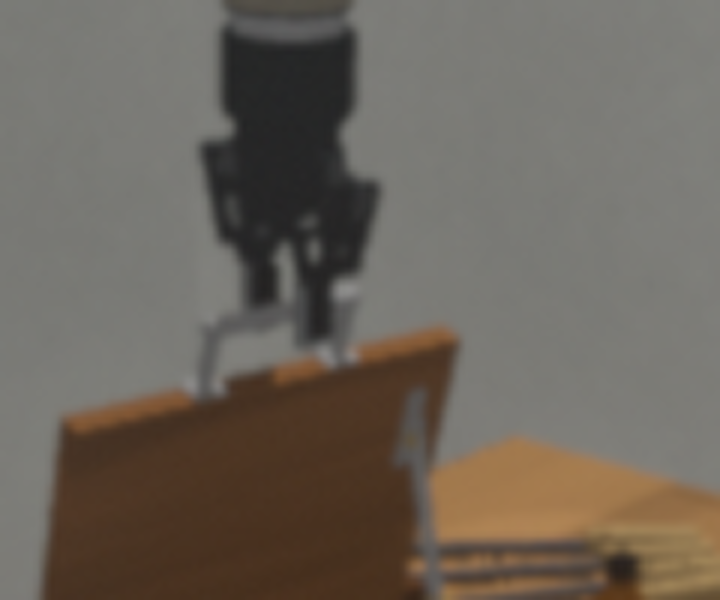

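```bash
python3 -m handwheel '[{"dx":0,"dy":0,"dz":0,"yaw":0,"jaw":1},{"dx":0,"dy":0,"dz":0,"yaw":0,"jaw":1},{"dx":0,"dy":0,"dz":0,"yaw":0,"jaw":1},{"dx":0,"dy":0,"dz":0,"yaw":0,"jaw":1}]' 25; python3 - <<'E'
from knee import *
s=st(); lid()
P=lambda th:np.array([-.246*np.cos(th)+.01*np.sin(th), .246*np.sin(th)+.01*np.cos(th)])
th=1.32; p=P(th)
while th>0:
    n=max(th-.04,0); q=P(n); e=(q-p)*100; p=q; th=n; print("%.2f dx %.2f dy %.2f dz %.2f | tcp rel z %.4f"%(th,e[0]*ex[0],e[0]*ex[1],e[1],.09+q[1]-.0165), (C+ex*(.1+q[0])).round(4))
E
```

```text
time: 26.13
tcp_pos: [0.6486, -0.1095, 0.3158]
tool_rot: [1.348, 1.112, -1.346]
force: [-1.5, 0.1, 4.8]
gripper_width: 0.0108
t 26.13 tcp [ 0.6486 -0.1095  0.3158] x [ 0.002 -0.001 -1.   ] jawyaw -10.84 F [-1.5  0.1  4.8] w 0.0108 q7 -0.35
lid angle 1.325 x at hinge z 0.1001 1491
1.28 dx -0.94 dy 0.18 dz -0.22 | tcp rel z 0.3120 [ 0.6388 -0.1073]
1.24 dx -0.93 dy 0.18 dz -0.26 | tcp rel z 0.3094 [ 0.6294 -0.1055]
1.20 dx -0.92 dy 0.18 dz -0.30 | tcp rel z 0.3064 [ 0.6202 -0.1037]
1.16 dx -0.91 dy 0.17 dz -0.34 | tcp rel z 0.3030 [ 0.6111 -0.102 ]
1.12 dx -0.89 dy 0.17 dz -0.37 | tcp rel z 0.2993 [ 0.6022 -0.1002]
1.08 dx -0.88 dy 0.17 dz -0.41 | tcp rel z 0.2952 [ 0.5934 -0.0986]
1.04 dx -0.86 dy 0.17 dz -0.45 | tcp rel z 0.2907 [ 0.5848 -0.0969]
1.00 dx -0.84 dy 0.16 dz -0.48 | tcp rel z 0.2859 [ 0.5763 -0.0953]
0.96 dx -0.82 dy 0.16 dz -0.51 | tcp rel z 0.2808 [ 0.5681 -0.0937]
0.92 dx -0.80 dy 0.15 dz -0.55 | tcp rel z 0.2753 [ 0.5601 -0.0922]
0.88 dx -0.78 dy 0.15 dz -0.58 | tcp rel z 0.2695 [ 0.5522 -0.0907]
0.84 dx -0.76 dy 0.15 dz -0.61 | tcp rel z 0.2634 [ 0.5447 -0.0892]
0.8
[... 722 characters left out ...]
1785 [ 0.4799 -0.0768]
0.36 dx -0.39 dy 0.08 dz -0.90 | tcp rel z 0.1695 [ 0.476 -0.076]
0.32 dx -0.36 dy 0.07 dz -0.91 | tcp rel z 0.1604 [ 0.4724 -0.0754]
0.28 dx -0.32 dy 0.06 dz -0.93 | tcp rel z 0.1511 [ 0.4691 -0.0747]
0.24 dx -0.29 dy 0.05 dz -0.94 | tcp rel z 0.1417 [ 0.4663 -0.0742]
0.20 dx -0.25 dy 0.05 dz -0.95 | tcp rel z 0.1322 [ 0.4638 -0.0737]
0.16 dx -0.21 dy 0.04 dz -0.96 | tcp rel z 0.1226 [ 0.4617 -0.0733]
0.12 dx -0.17 dy 0.03 dz -0.97 | tcp rel z 0.1129 [ 0.4599 -0.073 ]
0.08 dx -0.14 dy 0.03 dz -0.98 | tcp rel z 0.1031 [ 0.4586 -0.0727]
0.04 dx -0.10 dy 0.02 dz -0.98 | tcp rel z 0.0933 [ 0.4576 -0.0725]
0.00 dx -0.06 dy 0.01 dz -0.98 | tcp rel z 0.0835 [ 0.457  -0.0724]
```

```bash
python3 -m handwheel '[{"dx":-0.5,"dy":0.1,"dz":-0.12,"yaw":0,"jaw":1},{"dx":-0.44,"dy":0.08,"dz":-0.1,"yaw":0,"jaw":1},{"dx":0,"dy":0,"dz":0,"yaw":0,"jaw":1}]' 25; python3 -m handwheel '[{"dx":-0.93,"dy":0.18,"dz":-0.26,"yaw":0,"jaw":1},{"dx":-0.92,"dy":0.18,"dz":-0.3,"yaw":0,"jaw":1},{"dx":-0.91,"dy":0.17,"dz":-0.34,"yaw":0,"jaw":1},{"dx":0,"dy":0,"dz":0,"yaw":0,"jaw":1}]'
```

```text
time: 26.43
tcp_pos: [0.6393, -0.1077, 0.3136]
tool_rot: [1.348, 1.111, -1.345]
force: [-1.2, 0.4, 6.4]
gripper_width: 0.0109
time: 26.77
tcp_pos: [0.61, -0.1021, 0.3033]
tool_rot: [1.346, 1.114, -1.348]
force: [-2.5, 0.7, 4.2]
gripper_width: 0.011
```

```bash
python3 -m handwheel '[{"dx":-0.89,"dy":0.17,"dz":-0.37,"yaw":0,"jaw":1},{"dx":-0.88,"dy":0.17,"dz":-0.41,"yaw":0,"jaw":1},{"dx":-0.86,"dy":0.17,"dz":-0.45,"yaw":0,"jaw":1},{"dx":-0.84,"dy":0.16,"dz":-0.48,"yaw":0,"jaw":1},{"dx":0,"dy":0,"dz":0,"yaw":0,"jaw":1}]'; python3 -m handwheel '[{"dx":-0.82,"dy":0.16,"dz":-0.51,"yaw":0,"jaw":1},{"dx":-0.8,"dy":0.15,"dz":-0.55,"yaw":0,"jaw":1},{"dx":-0.78,"dy":0.15,"dz":-0.58,"yaw":0,"jaw":1},{"dx":-0.76,"dy":0.15,"dz":-0.61,"yaw":0,"jaw":1},{"dx":-0.73,"dy":0.14,"dz":-0.64,"yaw":0,"jaw":1},{"dx":0,"dy":0,"dz":0,"yaw":0,"jaw":1}]'; python3 - <<'E'
from knee import *
s=st()
d=cam("side"); cv2.imwrite("pics/s27.png",cv2.resize(d["image"][70:190,180:330,::-1],None,fx=5,fy=5,interpolation=cv2.INTER_CUBIC))
E
```

```text
time: 27.18
tcp_pos: [0.5749, -0.0954, 0.2852]
tool_rot: [1.345, 1.116, -1.349]
force: [-3.8, 0.8, 2.2]
gripper_width: 0.0112
time: 27.68
tcp_pos: [0.5359, -0.0879, 0.2552]
tool_rot: [1.346, 1.116, -1.349]
force: [0.3, -0.0, -3.6]
gripper_width: 0.0114
t 27.68 tcp [ 0.5359 -0.0879  0.2552] x [-0.003  0.    -1.   ] jawyaw -10.81 F [ 0.3 -0.  -3.6] w 0.0114 q7 -0.35
```

View pics/s27.png

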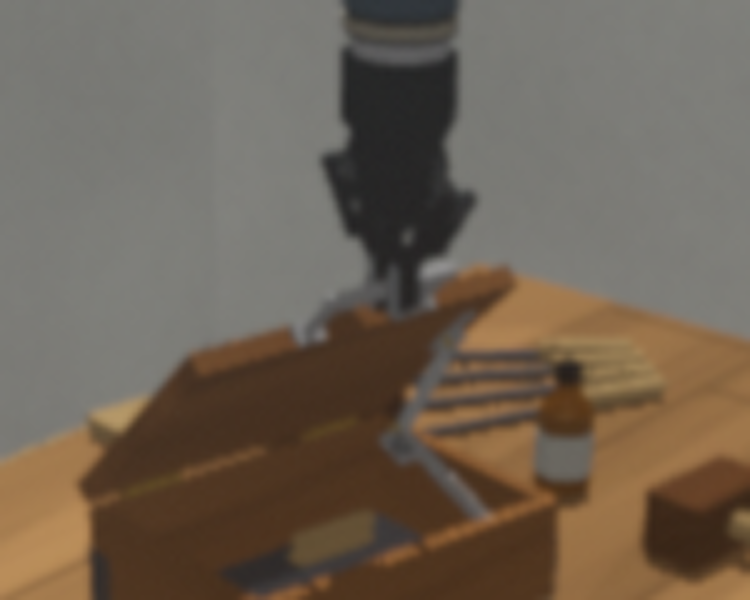

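Lowering well, forces low. Continue.

```bash
python3 -m handwheel '[{"dx":-0.71,"dy":0.14,"dz":-0.67,"yaw":0,"jaw":1},{"dx":-0.68,"dy":0.13,"dz":-0.7,"yaw":0,"jaw":1},{"dx":-0.65,"dy":0.13,"dz":-0.73,"yaw":0,"jaw":1},{"dx":-0.62,"dy":0.12,"dz":-0.75,"yaw":0,"jaw":1},{"dx":-0.59,"dy":0.11,"dz":-0.78,"yaw":0,"jaw":1},{"dx":0,"dy":0,"dz":0,"yaw":0,"jaw":1}]'; python3 -m handwheel '[{"dx":-0.56,"dy":0.11,"dz":-0.8,"yaw":0,"jaw":1},{"dx":-0.53,"dy":0.1,"dz":-0.82,"yaw":0,"jaw":1},{"dx":-0.5,"dy":0.1,"dz":-0.84,"yaw":0,"jaw":1},{"dx":-0.46,"dy":0.09,"dz":-0.86,"yaw":0,"jaw":1},{"dx":-0.43,"dy":0.08,"dz":-0.88,"yaw":0,"jaw":1},{"dx":0,"dy":0,"dz":0,"yaw":0,"jaw":1}]'
```

```text
time: 28.23
tcp_pos: [0.5031, -0.0817, 0.2186]
tool_rot: [1.346, 1.116, -1.349]
force: [0.9, -0.6, -3.6]
gripper_width: 0.0111
time: 28.73
tcp_pos: [0.479, -0.077, 0.1767]
tool_rot: [1.347, 1.116, -1.348]
force: [0.5, -1.7, -2.8]
gripper_width: 0.011
```

```bash
python3 -m handwheel '[{"dx":-0.39,"dy":0.08,"dz":-0.9,"yaw":0,"jaw":1},{"dx":-0.36,"dy":0.07,"dz":-0.91,"yaw":0,"jaw":1},{"dx":-0.32,"dy":0.06,"dz":-0.93,"yaw":0,"jaw":1},{"dx":-0.29,"dy":0.05,"dz":-0.94,"yaw":0,"jaw":1},{"dx":-0.25,"dy":0.05,"dz":-0.95,"yaw":0,"jaw":1},{"dx":0,"dy":0,"dz":0,"yaw":0,"jaw":1}]'; python3 -m handwheel '[{"dx":-0.21,"dy":0.04,"dz":-0.96,"yaw":0,"jaw":1},{"dx":-0.17,"dy":0.03,"dz":-0.97,"yaw":0,"jaw":1},{"dx":-0.07,"dy":0.015,"dz":-0.5,"yaw":0,"jaw":1},{"dx":-0.07,"dy":0.015,"dz":-0.5,"yaw":0,"jaw":1},{"dx":0,"dy":0,"dz":0,"yaw":0,"jaw":1}]'; python3 - <<'E'
from knee import *
s=st()
d=cam("side"); cv2.imwrite("pics/s28.png",cv2.resize(d["image"][110:220,180:330,::-1],None,fx=5,fy=5,interpolation=cv2.INTER_CUBIC))
E
```

```text
time: 29.23
tcp_pos: [0.4632, -0.0739, 0.1305]
tool_rot: [1.347, 1.116, -1.348]
force: [-2.8, -2.6, -2.6]
gripper_width: 0.0106
time: 29.65
tcp_pos: [0.4582, -0.0729, 0.1021]
tool_rot: [1.346, 1.116, -1.348]
force: [-3.1, -2.9, -2.4]
gripper_width: 0.0111
t 29.65 tcp [ 0.4582 -0.0729  0.1021] x [-0.002  0.001 -1.   ] jawyaw -10.82 F [-3.1 -2.9 -2.4] w 0.0111 q7 -0.5
```

View pics/s28.png

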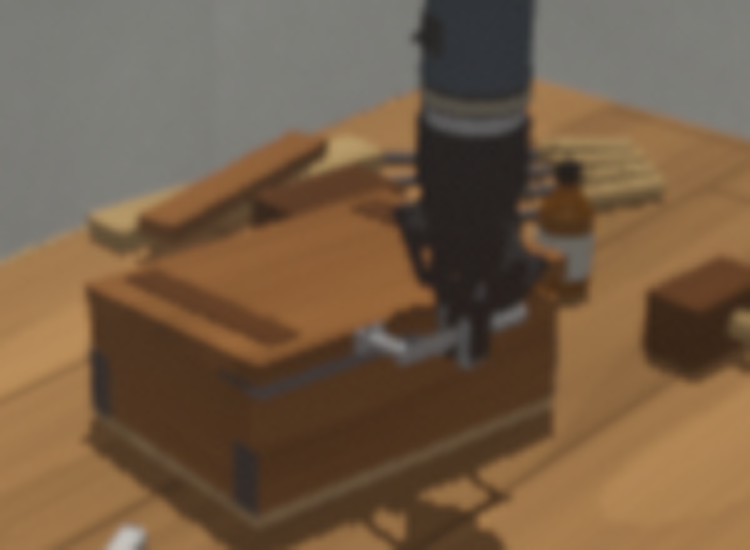

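```bash
python3 -m handwheel '[{"dx":-0.04,"dy":0.01,"dz":-0.4,"yaw":0,"jaw":1},{"dx":-0.04,"dy":0.01,"dz":-0.4,"yaw":0,"jaw":1},{"dx":-0.02,"dy":0.01,"dz":-0.3,"yaw":0,"jaw":1},{"dx":0,"dy":0,"dz":0,"yaw":0,"jaw":1}]'; python3 -m handwheel '[{"dx":-0.02,"dy":0,"dz":-0.25,"yaw":0,"jaw":1},{"dx":0,"dy":0,"dz":0,"yaw":0,"jaw":1}]'; python3 -m handwheel '[{"dx":-0.02,"dy":0,"dz":-0.2,"yaw":0,"jaw":1},{"dx":0,"dy":0,"dz":0,"yaw":0,"jaw":1}]'
```

```text
time: 30.03
tcp_pos: [0.4571, -0.0727, 0.0917]
tool_rot: [1.346, 1.115, -1.349]
force: [-4.6, -2.5, -1.8]
gripper_width: 0.011
time: 30.2
tcp_pos: [0.4569, -0.0727, 0.0894]
tool_rot: [1.346, 1.115, -1.349]
force: [-4.8, -1.7, -3.2]
gripper_width: 0.0112
time: 30.37
tcp_pos: [0.4568, -0.0727, 0.0875]
tool_rot: [1.346, 1.115, -1.348]
force: [-5.4, -1.2, -2.2]
gripper_width: 0.0111
```

```bash
python3 -m handwheel '[{"dx":0,"dy":0,"dz":-0.15,"yaw":0,"jaw":1},{"dx":0,"dy":0,"dz":0,"yaw":0,"jaw":1}]'; python3 -m handwheel '[{"dx":0,"dy":0,"dz":-0.15,"yaw":0,"jaw":1},{"dx":0,"dy":0,"dz":0,"yaw":0,"jaw":1}]'; python3 -m handwheel '[{"dx":0,"dy":0,"dz":-0.15,"yaw":0,"jaw":1},{"dx":0,"dy":0,"dz":0,"yaw":0,"jaw":1}]'
```

```text
time: 30.53
tcp_pos: [0.4567, -0.0726, 0.086]
tool_rot: [1.346, 1.115, -1.349]
force: [-5.0, -1.9, -3.5]
gripper_width: 0.0111
time: 30.7
tcp_pos: [0.4566, -0.0726, 0.0845]
tool_rot: [1.346, 1.115, -1.349]
force: [-4.7, -0.7, -2.5]
gripper_width: 0.011
time: 30.87
tcp_pos: [0.4565, -0.0726, 0.0829]
tool_rot: [1.346, 1.115, -1.349]
force: [-5.3, -1.0, -2.3]
gripper_width: 0.011
```

```bash
python3 -m handwheel '[{"dx":0,"dy":0,"dz":-0.15,"yaw":0,"jaw":1},{"dx":0,"dy":0,"dz":0,"yaw":0,"jaw":1}]'; python3 -m handwheel '[{"dx":0,"dy":0,"dz":-0.15,"yaw":0,"jaw":1},{"dx":0,"dy":0,"dz":0,"yaw":0,"jaw":1}]'; python3 -m handwheel '[{"dx":0,"dy":0,"dz":-0.12,"yaw":0,"jaw":1},{"dx":0,"dy":0,"dz":0,"yaw":0,"jaw":1}]'; python3 - <<'E'
from knee import *
s=st()
d=cam("side"); cv2.imwrite("pics/s29.png",cv2.resize(d["image"][140:220,190:300,::-1],None,fx=6,fy=6,interpolation=cv2.INTER_CUBIC))
E
```

```text
time: 31.03
tcp_pos: [0.4565, -0.0726, 0.0814]
tool_rot: [1.346, 1.115, -1.349]
force: [-4.8, -1.6, -2.6]
gripper_width: 0.0105
time: 31.2
tcp_pos: [0.4564, -0.0726, 0.0801]
tool_rot: [1.346, 1.115, -1.35]
force: [-6.5, -0.3, -0.2]
gripper_width: 0.0107
time: 31.37
tcp_pos: [0.4564, -0.0726, 0.0799]
tool_rot: [1.345, 1.114, -1.35]
force: [-9.1, -1.0, 11.1]
gripper_width: 0.0106
t 31.37 tcp [ 0.4564 -0.0726  0.0799] x [-0.003 -0.002 -1.   ] jawyaw -10.85 F [-9.1 -1.  11.1] w 0.0106 q7 -0.54
```

View pics/s29.png

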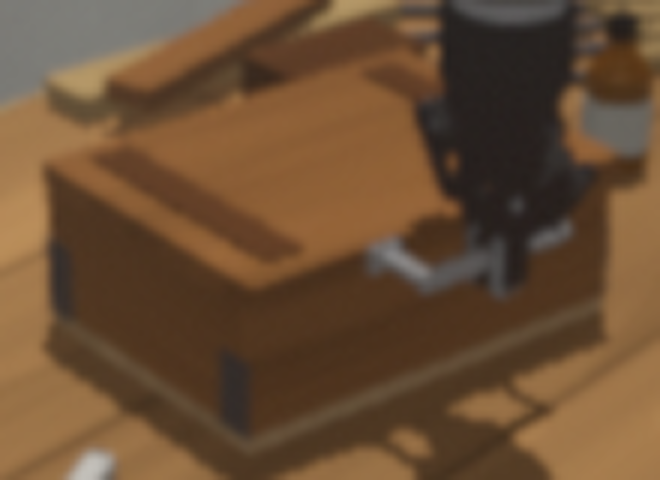

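```bash
python3 -m handwheel '[{"dx":0.1,"dy":0,"dz":0.12,"yaw":0,"jaw":1},{"dx":0,"dy":0,"dz":0,"yaw":0,"jaw":0.5},{"dx":0,"dy":0,"dz":0,"yaw":0,"jaw":0.25},{"dx":0,"dy":0,"dz":0,"yaw":0,"jaw":0.25},{"dx":0,"dy":0,"dz":0,"yaw":0,"jaw":0.25}]' 20; python3 -m handwheel '[{"dx":0,"dy":0,"dz":1,"yaw":0,"jaw":0.25},{"dx":0,"dy":0,"dz":2,"yaw":0,"jaw":0.25},{"dx":0,"dy":0,"dz":3,"yaw":0,"jaw":0.25},{"dx":0,"dy":0,"dz":4,"yaw":0,"jaw":0.25},{"dx":0,"dy":0,"dz":4,"yaw":0,"jaw":0.25},{"dx":0,"dy":0,"dz":4,"yaw":0,"jaw":0.25},{"dx":0,"dy":0,"dz":0,"yaw":0,"jaw":0.25},{"dx":0,"dy":0,"dz":0,"yaw":0,"jaw":0.25}]'; python3 - <<'E'
from knee import *
s=st()
d=cam("wrist"); cv2.imwrite("pics/w30.png",d["image"][:,:,::-1]); w=cloud(d)
im=cv2.cvtColor(d["image"],cv2.COLOR_RGB2HSV)
for r in (160,190,210): 
    m=(im[r,:,1]<60)&(im[r,:,2]>90)&(w[r,:,2]>.08); c=np.nonzero(m)[0]; c=c[(c>225)&(c<290)]; print(r,w[r,int(np.median(c))] if len(c) else None)
X=(w[...,:2]-C)@ex;Y=(w[...,:2]-C)@ey; m=(X>-.1)&(X<.0)&(Y>-.0)&(Y<.13)&(w[...,2]>.08); print("lid z",np.nanmedian(w[...,2][m]), "slope dz/dx",np.polyfit(X[m],w[...,2][m],1))
a=cam("scene"); cv2.imwrite("pics/e_scene.png",a["image"][:,:,::-1]); b=cam("side"); cv2.imwrite("pics/e_side.png",b["image"][:,:,::-1])
E
```

```text
time: 31.83
tcp_pos: [0.4602, -0.0723, 0.0808]
tool_rot: [1.349, 1.112, -1.344]
force: [0.3, -0.4, -1.1]
gripper_width: 0.0321
time: 32.5
tcp_pos: [0.4603, -0.0725, 0.2633]
tool_rot: [1.349, 1.108, -1.343]
force: [0.1, 0.1, -0.7]
gripper_width: 0.032
t 32.5 tcp [ 0.4603 -0.0725  0.2633] x [ 0.006 -0.002 -1.   ] jawyaw -10.84 F [ 0.1  0.1 -0.7] w 0.032 q7 -0.27
160 [ 0.4590837  -0.05404965  0.10499281]
190 [ 0.45330101 -0.08904645  0.10397365]
210 [ 0.46592176 -0.11694719  0.10395399]
lid z 0.10925798272338197 slope dz/dx [-2.21149286  0.04264874]
```

View pics/e_scene.png

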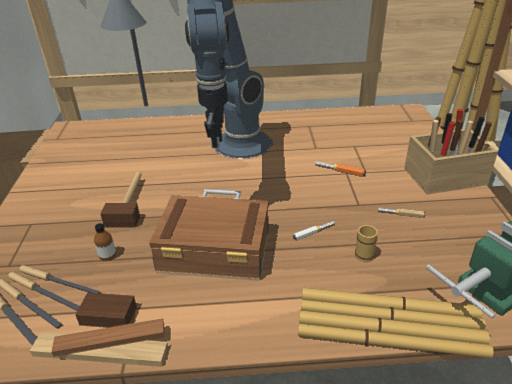

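View pics/e_side.png

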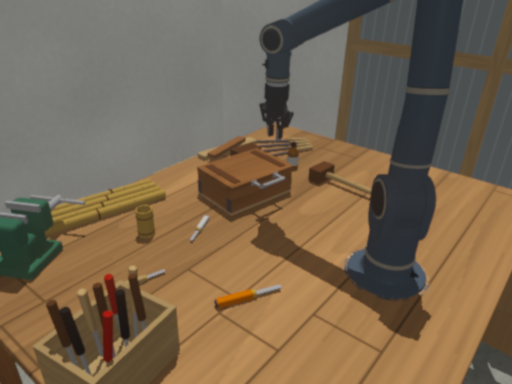

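View pics/w30.png

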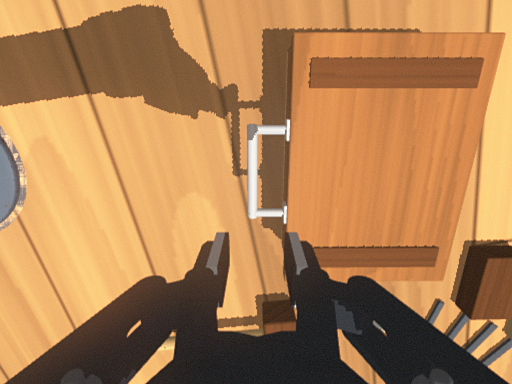

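```bash
python3 - <<'E'
from knee import *
a=cv2.imread("pics/scene0.png").astype(int); b=cv2.imread("pics/e_scene.png").astype(int)
D=np.abs(a-b).max(2)
for n,(x0,y0,x1,y1) in dict(bottle=(90,220,120,262),mallet=(98,170,146,230),cup=(352,222,382,262),lid=(150,188,275,275)).items(): print(n,(D[y0:y1,x0:x1]>40).mean().round(4))
L=np.load("pics/first.npz")["s"]; d=cam("scene"); w=cloud(d)
m=(w[...,2]>.1)&(w[...,2]<.12)&(w[...,0]>.5)&(w[...,0]<.66)&(abs(w[...,1]+.1)<.1)
X=(w[...,:2]-C)@ex; print("lid slope",np.polyfit(X[m],w[...,2][m],1)); m&=np.isfinite(L[...,2]); print("vs start",np.median(w[...,2][m]-L[...,2][m]))
workorder.finish_job()
E
```

```text
bottle 0.0
mallet 0.0024
cup 0.0183
lid 0.0277
lid slope [0.00134396 0.10948691]
vs start 1.9980163354471614e-05
the job is handed in; nothing more can be done
```

The job is done in the order asked and handed in at about 32.5 s of the 72 s allowed. The hand was clear of everything.

- **Lid up:** I raised it by its pull until the stay snapped past straight at about 1.42 rad. About 8 N of push towards shut did not move it, and it stood alone with the hand off. While raising, the path was about 4 mm off the arc and the pull force reached roughly 26 N for a moment. That was at about 0.9 rad, along the lid towards the hinge and well before the stop. I corrected it at once. At the stop itself I used under 10 N.
- **Chisel:** I took the larger tan-handled one; the orange, the white and the smaller tan one (137 mm long) were left. It lies flat on the free floor along the hinge direction, about 25 mm in front of the chest's centre. It is clear of the files and the stay; its handle top measured 29 mm above the bench, against 31 mm expected.
- **Stay broken:** I pressed the tab with about 3 N until the lid read 1.32 rad, which puts the knee at about 2.2. That knee value comes from geometry. At one point two estimates disagreed (2.29 and 2.45); re-measuring from the tab's lower edge agreed with the lid angle. The lid stayed at 1.32 rad after I let go.
- **Lid shut:** I lowered it by the pull with force components of about 6 N or less, until contact read 11 N up and 9 N sideways. I then let go and withdrew upward.

Last checks showed the lid flat and at its starting height (difference 0.02 mm), with the pull at its starting height too. The bottle, mallet and cup look unmoved against the first picture. The chisel cannot be seen with the lid shut, so its place was last seen during the tab press. One wrist-camera check of the lid's slope failed because the fingers were in view; the scene camera's check replaced it.

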